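# Load the centrifuge rotor in balance

### The job

Load the four-bucket centrifuge rotor in balance with the tubes from the steel tray: the two tall tubes in buckets opposite each other and the two short tubes in the other two opposite buckets, every tube standing upright on its bucket's floor. Do not tip a tube over on the way, and leave the squat specimen jar and the sample rack where they stand.

Things in the scene. Friction and masses are not known exactly. Their poses are not given: they have to be found in the camera images.
- tall1_mid (a point): One of two equal TALL sample tubes: self-standing, flat-bottomed, 116 mm tall, milky body 29 mm across with a paper label, white screw cap 36 mm across over the topmost 18 mm; 62 g. It starts upright on the steel tray. This point is on its axis half-way up, 58 mm above its foot; z is its axis, up. Grip it by the cap.
- tall2_mid (a point): One of two equal TALL sample tubes: self-standing, flat-bottomed, 116 mm tall, milky body 29 mm across with a paper label, white screw cap 36 mm across over the topmost 18 mm; 62 g. It starts upright on the steel tray. This point is on its axis half-way up, 58 mm above its foot; z is its axis, up. Grip it by the cap.
- short1_mid (a point): One of two equal SHORT sample tubes: self-standing, flat-bottomed, 93 mm tall, milky body 25 mm across with a paper label, white screw cap 27 mm across over the topmost 19 mm; 42 g. It starts upright on the steel tray. This point is on its axis half-way up, 46.5 mm above its foot; z is its axis, up. Grip it by the cap.
- short2_mid (a point): One of two equal SHORT sample tubes: self-standing, flat-bottomed, 93 mm tall, milky body 25 mm across with a paper label, white screw cap 27 mm across over the topmost 19 mm; 42 g. It starts upright on the steel tray. This point is on its axis half-way up, 46.5 mm above its foot; z is its axis, up. Grip it by the cap.
- bucket_a_seat (a point): One of four equal fixed aluminium buckets (round upright cups, 62 mm across, with a grey insert) of the rotor, 105 mm from its axis, opposite bucket c. Inside 50 mm deep, tapering from 50 mm wide at the mouth to 36 mm at the floor. The point: centre of the inner floor, 22 mm above the bench, where a tube's foot rests; z up. Rotor arms between the buckets are 70 mm high, the hub's nut 92 mm.
- bucket_b_seat (a point): One of four equal fixed aluminium buckets (round upright cups, 62 mm across, with a grey insert) of the rotor, 105 mm from its axis, opposite bucket d. Inside 50 mm deep, tapering from 50 mm wide at the mouth to 36 mm at the floor. The point: centre of the inner floor, 22 mm above the bench, where a tube's foot rests; z up. Rotor arms between the buckets are 70 mm high, the hub's nut 92 mm.
- bucket_c_seat (a point): One of four equal fixed aluminium buckets (round upright cups, 62 mm across, with a grey insert) of the rotor, 105 mm from its axis, opposite bucket a. Inside 50 mm deep, tapering from 50 mm wide at the mouth to 36 mm at the floor. The point: centre of the inner floor, 22 mm above the bench, where a tube's foot rests; z up. Rotor arms between the buckets are 70 mm high, the hub's nut 92 mm.
- bucket_d_seat (a point): One of four equal fixed aluminium buckets (round upright cups, 62 mm across, with a grey insert) of the rotor, 105 mm from its axis, opposite bucket b. Inside 50 mm deep, tapering from 50 mm wide at the mouth to 36 mm at the floor. The point: centre of the inner floor, 22 mm above the bench, where a tube's foot rests; z up. Rotor arms between the buckets are 70 mm high, the hub's nut 92 mm.
- jar_mid (a point): Squat specimen jar, to be left alone: 58 mm tall, white cap 54 mm across. It stands among the tubes on the tray (270 x 210 mm, floor 4 mm thick, rim 16 mm high). This point is at its centre, 29 mm above its foot.
- sample_rack_mid (a point): Black analyser rack with five thin capped sample tubes, to be left alone: 24 x 116 mm, 106 mm high, standing beyond the tray and the rotor. This point is at its centre, 53 mm above the bench; y runs along the rack.
There are look-alikes about, which are no part of the job. What is shaped like the part that bears tall1_mid but turquoise or yellow is not meant.

How it is judged:
At the end, for the whole second after the job is handed in: Each tube stands in a bucket (axis within 12 mm of its centre, foot within 5 mm of its floor, tilt under 0.15 rad), released and at rest; the tall two are in opposite buckets, as are the short two (over 180 mm apart); the jar and the sample rack are within 25 mm of their starts (((horizontal distance between tall1_mid and bucket_a_seat below 0.012 m and z of tall1_mid in the frame of bucket_a_seat below 0.063 m) or (horizontal distance between tall1_mid and bucket_b_seat below 0.012 m and z of tall1_mid in the frame of bucket_b_seat below 0.063 m) or (horizontal distance between tall1_mid and bucket_c_seat below 0.012 m and z of tall1_mid in the frame of bucket_c_seat below 0.063 m) or (horizontal distance between tall1_mid and bucket_d_seat below 0.012 m and z of tall1_mid in the frame of bucket_d_seat below 0.063 m)) and angle between each of tall1_mid, tall2_mid, short1_mid, short2_mid's own z axis and vertical below 0.15 rad and linear speed of each of tall1, tall2, short1, short2 below 0.02 m/s and ((horizontal distance between tall2_mid and bucket_a_seat below 0.012 m and z of tall2_mid in the frame of bucket_a_seat below 0.063 m) or (horizontal distance between tall2_mid and bucket_b_seat below 0.012 m and z of tall2_mid in the frame of bucket_b_seat below 0.063 m) or (horizontal distance between tall2_mid and bucket_c_seat below 0.012 m and z of tall2_mid in the frame of bucket_c_seat below 0.063 m) or (horizontal distance between tall2_mid and bucket_d_seat below 0.012 m and z of tall2_mid in the frame of bucket_d_seat below 0.063 m)) and ((horizontal distance between short1_mid and bucket_a_seat below 0.012 m and z of short1_mid in the frame of bucket_a_seat below 0.0515 m) or (horizontal distance between short1_mid and bucket_b_seat below 0.012 m and z of short1_mid in the frame of bucket_b_seat below 0.0515 m) or (horizontal distance between short1_mid and bucket_c_seat below 0.012 m and z of short1_mid in the frame of bucket_c_seat below 0.0515 m) or (horizontal distance between short1_mid and bucket_d_seat below 0.012 m and z of short1_mid in the frame of bucket_d_seat below 0.0515 m)) and ((horizontal distance between short2_mid and bucket_a_seat below 0.012 m and z of short2_mid in the frame of bucket_a_seat below 0.0515 m) or (horizontal distance between short2_mid and bucket_b_seat below 0.012 m and z of short2_mid in the frame of bucket_b_seat below 0.0515 m) or (horizontal distance between short2_mid and bucket_c_seat below 0.012 m and z of short2_mid in the frame of bucket_c_seat below 0.0515 m) or (horizontal distance between short2_mid and bucket_d_seat below 0.012 m and z of short2_mid in the frame of bucket_d_seat below 0.0515 m)) and horizontal distance between tall1_mid and tall2_mid above 0.18 m and horizontal distance between short1_mid and short2_mid above 0.18 m and distance of each of jar_mid, sample_rack_mid from where it was at the start of the episode below 0.025 m); the robot touches nothing.
It fails at once if a tube is tipped over (angle between any of tall1_mid, tall2_mid, short1_mid, short2_mid's own z axis and vertical above 0.8 rad).
It fails at once if the specimen jar is pushed away or knocked over (distance of jar_mid from where it was at the start of the episode above 0.025 m or angle between jar_mid's own z axis and vertical above 0.5 rad).
It fails at once if the sample rack is pushed away or knocked over (distance of sample_rack_mid from where it was at the start of the episode above 0.025 m or angle between sample_rack_mid's own z axis and vertical above 0.5 rad).
It also fails if it takes over 112 s, if anything falls off the work surface, if the arm or the gripper's body presses on something with over 40 N, if the wrist force passes 120 N, or if a joint passes its speed limit or range.

### The arm

A 6-joint arm with a two-finger parallel gripper is mounted at the origin on the work surface. World frame = base frame: x ahead of the robot, y to its left, z up, the work surface at z = 0. Lengths are in m, angles in rad, forces in N, time in s.
With the tool pointing down it reaches from about 0.375 to 0.9 m from the base axis. Payload 3.1 kg.
Tool frame: the origin (TCP) lies at the very end of the fingers, on their centre line; the grasp point (between the pads) lies 19 mm behind it; z points along the fingers, y is the direction in which the jaws open and shut (so a half turn about z gives the same grasp; the last joint's range is limited). The gripper opens to 87 mm and grips with 3 to 60 N. Pads are 19 mm wide; open, the fingers measure 117 mm over their backs; the gripper's body (75 mm by 190 mm) begins 51 mm behind the grasp point.
Start: joints at [1.034, 0.527, 1.433, -0, 1.181, -0.178], TCP at [0.219, 0.585, 0.196] pointing down, gripper open.
Joint ranges: [-3.08, 3.08], [-0.75, 2.2], [0.22, 2.44], [-1.43, 4.57], [0, 2.65], [-2.85, 2.85]. Speed limits (rad/s): [2.79, 2.79, 3.14, 3.14, 3.14, 3.14].

### API

Orientations are given as a unit quaternion [x, y, z, w].
In Python, from rig import robot gives the robot as it stands. The module is installed in compiled form; this text tells all that it offers.
- The arm moves only by the tool send_rows, never from a script. Its argument "deltas" is a list of rows, each an object of numbers: "tx", "ty", "tz": the shift along the tool's x, y, z in cm; "rx", "ry", "rz": the turn, a rotation vector about the tool's x, y, z in rad. A call has 1 to 5 rows; each row is the pose to reach, as a shift and turn from the pose commanded when the call began, along the tool's axes at that moment; what a row does not reach only later rows make up. A row lasts 1/12 s, in which the tool goes at most 41.7 mm and 7.16 degrees, less where a joint would pass 70% of its speed; a pose out of reach is approached as far as the arm can. A call with a gripper value outside its range is refused whole. "claw" is the finger opening in cm, from 0 to 8.7, set as the call begins (left out, the last holds). The fingers move at their own pace and stop on an object; "squeeze" is the grip in N (left out, the last holds). Time passes only in rows, so rows that repeat a pose let the fingers close. It gives the time, the measured TCP pose, the force and the opening at its end, in the units of the state.
- robot.get_obs(): the state, without advancing time (a new reading comes with each control period).
- robot.camera(name): name is "scene" or "side" or "wrist"; returns a dict with "color" (420x560x3 uint8, red, green, blue), "z_map" (420x560 float32, m along the optical axis (not along the pixel's ray), 0 where there is no reading), "intrinsics" (3x3 intrinsics, pixels), "distortion" ([k1, k2, p1, p2, k3] as OpenCV has them; the pictures are not rectified), "R" (3x3) and "t" (3): a world point X has camera coordinates R X + t; the wrist camera has in their place "tool_from_camera" (4x4, takes a point from camera to tool coordinates, whose origin is the TCP and whose axes are the flange's). Camera axes: x right, y down, z forward; pixel columns grow to the right and rows downward; lengths in m; the calibration is good to about 2 mm. A picture is of the moment at which its call begins: read the wrist's pose just before it.
- robot.hand_in(): hands the job in, once; it reports no verdict.
Trained networks look in the newest picture that a camera, given by its name, has taken for a name from the list of things; names that differ only in an ending like _2 or _b are one class to them, and where a whole thing is asked for, a point or a joint stands for the part that bears it (a point fixed in the world has none). Each returns a list of dicts, best first, with "p" (0 to 1); they miss things now and then, are a little off and sometimes report something else, mostly with a low value. They report only what shows in the picture. A call takes as long as a camera call. They do not tell look-alikes from the thing itself.
- robot.outline_of(label, camera): "pixels" (420x560 bool, what is visible of it) and "xy" ([column, row] in pixels, amid what is visible of it).
- robot.tip_of(label, camera): "xy" ([column, row] in pixels: a listed point, or the origin of a listed thing).
The state is a dict: "time": time; "q": joint angles; "joint_velocities": joint speeds; "joint_torque": joint torques, N m; "position": TCP position; "tool_rot": TCP orientation; "ft_force": force on the tool from outside, world axes, zero at the start; "moment": the same for the moment, N m; "grip_width": finger opening in m.
Only numpy, scipy, OpenCV 4.12 (cv2) and the standard library are available. Lean on these libraries where they do the work, as an engineer would, in place of code of your own. Each camera call takes 0.05 s, during which the arm holds its last target.

## Working session

There is one attempt and no reset: what is moved stays moved. The work goes in short steps, Python scripts to look and compute and a tool call to move; the robot and the scene stay as the last step left them, time stands still between calls to the robot, and variables do not carry over. Pictures are saved under pics/ and viewed, and the job is handed in when it is done.

Besides the shell and the picture viewer there is one more tool, called after "Request:" as name(argument=value, ...) on one line, values as JSON. send_rows: Moves the arm, as the interface text tells. Its arguments: {"type":"object","properties":{"deltas":{"type":"array","items":{"type":"object","properties":{"tx":{"type":"number"},"ty":{"type":"number"},"tz":{"type":"number"},"rx":{"type":"number"},"ry":{"type":"number"},"rz":{"type":"number"}}}},"claw":{"type":"number"},"squeeze":{"type":"number"}},"required":["deltas"]}

```bash
mkdir -p pics; cat > h.py <<'E'
import numpy as np, cv2
from rig import robot
def save(im,name,scale=1):
    im=cv2.cvtColor(im,cv2.COLOR_RGB2BGR)
    if scale!=1: im=cv2.resize(im,None,fx=scale,fy=scale,interpolation=cv2.INTER_CUBIC)
    cv2.imwrite('pics/'+name,im)
def cloud(c):
    """world points HxWx3 (nan where no depth) for fixed cams"""
    h,w=c['z_map'].shape
    u,v=np.meshgrid(np.arange(w),np.arange(h))
    p=cv2.undistortPoints(np.stack([u,v],-1).reshape(-1,1,2).astype(np.float64),c['intrinsics'],np.array(c['distortion'])).reshape(h,w,2)
    z=c['z_map'].astype(float); z=np.where(z>0,z,np.nan)
    P=np.dstack([p[...,0]*z,p[...,1]*z,z])
    return (P-np.array(c['t']))@np.array(c['R'])
E
python3 - <<'E'
from h import *
o=robot.get_obs(); print({k:np.round(v,3) for k,v in o.items()})
for n in ['scene','side','wrist']:
    c=robot.camera(n); save(c['color'],n+'0.png',1.4)
    np.savez('%s0.npz'%n,**c)
    for l in ['tall1_mid','short1_mid','bucket_a_seat','jar_mid','sample_rack_mid']:
        print(n,l,[(round(d['p'],2),np.round(d['xy']).astype(int).tolist()) for d in robot.tip_of(l,n)])
E
```

```text
{'time': np.float64(0.0), 'q': array([ 1.034,  0.528,  1.434, -0.   ,  1.181, -0.178]), 'joint_velocities': array([-0.001, -0.001, -0.001,  0.001, -0.001, -0.   ]), 'joint_torque': array([ 1.0000e-03, -4.4003e+01, -1.7659e+01,  6.3000e-02,  5.8000e-02,
       -0.0000e+00]), 'position': array([0.218, 0.585, 0.195]), 'tool_rot': array([ 0.178,  0.984, -0.001, -0.   ]), 'ft_force': array([-0.053, -1.023,  0.311]), 'moment': array([-0.013,  0.071,  0.   ]), 'grip_width': np.float64(0.087)}
scene tall1_mid [(0.98, [333, 174]), (0.92, [371, 166]), (0.67, [312, 161]), (0.56, [337, 160]), (0.25, [175, 213])]
scene short1_mid [(0.9, [337, 229])]
scene bucket_a_seat [(0.84, [183, 273])]
scene jar_mid [(0.56, [313, 208])]
scene sample_rack_mid [(0.87, [314, 287]), (0.47, [181, 272])]
side tall1_mid [(0.89, [164, 192]), (0.82, [210, 178]), (0.68, [172, 161]), (0.61, [158, 177])]
side short1_mid [(0.71, [302, 182])]
side bucket_a_seat [(0.57, [378, 271])]
side jar_mid [(0.62, [265, 196])]
side sample_rack_mid [(0.85, [388, 191])]
wrist tall1_mid [(0.73, [158, 362])]
wrist short1_mid []
wrist bucket_a_seat []
wrist jar_mid []
wrist sample_rack_mid []
```

View pics/scene0.png

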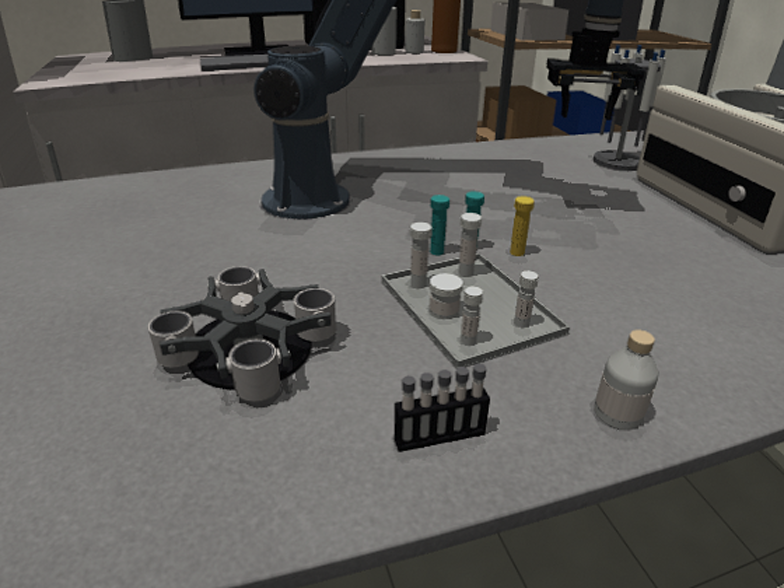

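View pics/side0.png

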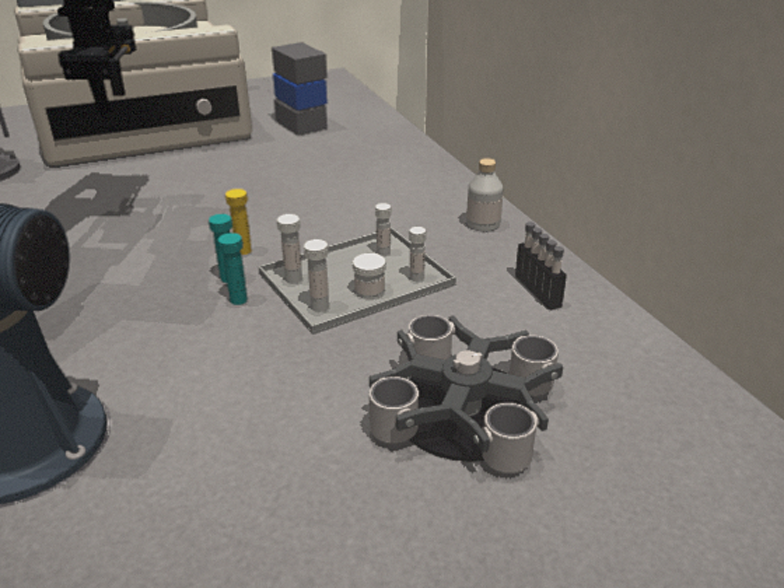

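View pics/wrist0.png

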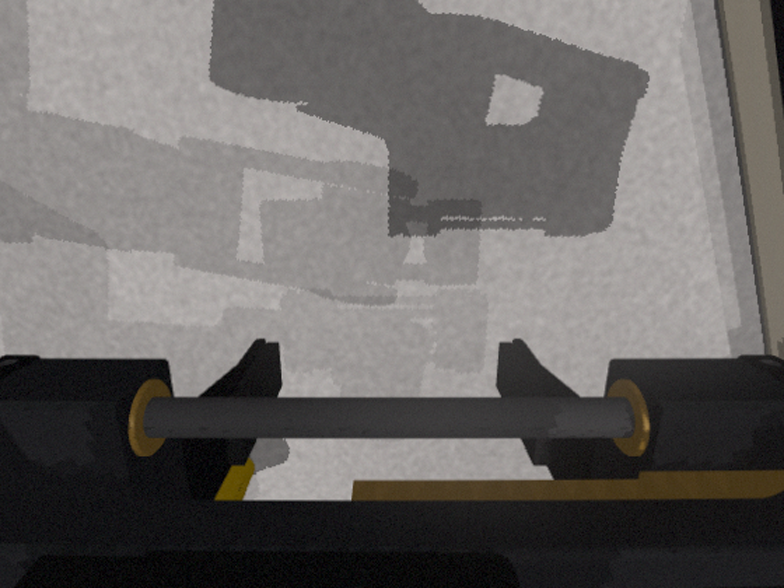

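Scene view (enlarged 1.4x): the white-capped talls are at (421,258) and (469,245). The look-alikes are turquoise at (439,225) and (474,210) and yellow at (520,228). The shorts are at (471,317) and (527,300), the jar at (446,297), the rotor at (245,320) and the rack at (441,410). Next I measure positions from the depth maps.

```bash
python3 - <<'E'
from h import *
from scipy.optimize import least_squares
S={n:dict(np.load(n+'0.npz')) for n in ['scene','side']}
C={n:cloud(S[n]) for n in S}
# top view height map
lo=np.array([0.2,-0.3]);res=0.001
H=np.zeros((700,700,3),np.uint8)
for n in C:
    P=C[n].reshape(-1,3);col=S[n]['color'].reshape(-1,3)
    ok=np.isfinite(P[:,2])&(P[:,2]>0.012)&(P[:,2]<0.16)
    P=P[ok];col=col[ok]
    o=np.argsort(P[:,2]);P=P[o];col=col[o]
    ij=((P[:,:2]-lo)/res).astype(int)
    k=((ij>=0)&(ij<700)).all(1)
    H[ij[k,0],ij[k,1]]=col[k]
save(H[::-1,::-1],'top.png',0.85)
def caps(n,z0,z1,white=True):
    P=C[n];col=S[n]['color'].astype(int)
    m=np.isfinite(P[...,2])&(P[...,2]>z0)&(P[...,2]<z1)&(P[...,0]>0.2)&(P[...,0]<1)&(abs(P[...,1])<0.5)
    k,L,st,ce=cv2.connectedComponentsWithStats(m.astype(np.uint8))
    for i in range(1,k):
        if st[i,4]<15: continue
        q=P[L==i]; 
        print(n,np.round(np.median(q,0),3),'min',np.round(q.min(0),3),'max',np.round(q.max(0),3),st[i,4],ce[i].astype(int),np.median(col[L==i],0))
for n in C:
    print('tops');caps(n,0.103,0.14);print('shortish');caps(n,0.082,0.103);print('jar');caps(n,0.045,0.075)
E
```

```text
tops
scene [0.339 0.275 0.114] min [0.316 0.26  0.104] max [0.349 0.296 0.118] 113 [338 140] [37. 87. 85.]
scene [0.339 0.204 0.115] min [0.314 0.188 0.103] max [0.349 0.223 0.118] 122 [313 143] [35.5 88.  86. ]
scene [0.384 0.359 0.114] min [0.362 0.344 0.103] max [0.396 0.38  0.118] 111 [374 144] [126. 107.  50.]
scene [0.439 0.222 0.118] min [0.414 0.207 0.103] max [0.449 0.243 0.122] 159 [335 157] [109. 109. 105.]
scene [0.453 0.125 0.117] min [0.428 0.111 0.103] max [0.463 0.144 0.122] 162 [300 164] [107.  106.5 100.5]
scene [0.833 0.275 0.123] min [0.813 0.263 0.103] max [0.844 0.298 0.132] 391 [456 247] [130. 130. 123.]
scene [0.797 0.077 0.105] min [0.789 0.07  0.103] max [0.804 0.085 0.107] 52 [342 263] [90. 89. 90.]
scene [0.795 0.055 0.105] min [0.787 0.049 0.103] max [0.803 0.064 0.107] 57 [329 265] [91. 90. 91.]
scene [0.796 0.033 0.106] min [0.787 0.026 0.103] max [0.803 0.041 0.108] 57 [317 267] [90. 89. 90.]
scene [0.795 0.011 0.106] min [0.786 0.004 0.103] max [0.801 0.019 0.107] 57 [304 269] [90. 89. 90.]
scene [ 0.795 -0.011  0.106] min [ 0.786 -0.017  0.103] max [
[... 4922 characters left out ...]
 0.776 -0.025  0.045] max [0.803 0.095 0.075] 444 [386 188] [47. 46. 45.]
side [0.315 0.274 0.057] min [0.311 0.267 0.045] max [0.32  0.283 0.075] 45 [155 180] [33. 75. 73.]
side [0.423 0.217 0.06 ] min [0.412 0.21  0.045] max [0.441 0.233 0.075] 141 [207 181] [120. 111. 103.]
side [0.529 0.134 0.061] min [0.504 0.114 0.045] max [0.558 0.174 0.066] 341 [263 188] [221. 219. 215.]
side [0.324 0.197 0.06 ] min [0.311 0.189 0.045] max [0.342 0.213 0.075] 156 [167 194] [33.  81.  76.5]
side [0.437 0.118 0.061] min [0.425 0.111 0.045] max [0.454 0.133 0.075] 152 [226 200] [120. 112. 105.]
side [ 0.535 -0.201  0.067] min [ 0.406 -0.316  0.045] max [ 0.678 -0.043  0.075] 7177 [333 273] [86. 85. 83.]
```

View pics/top.png

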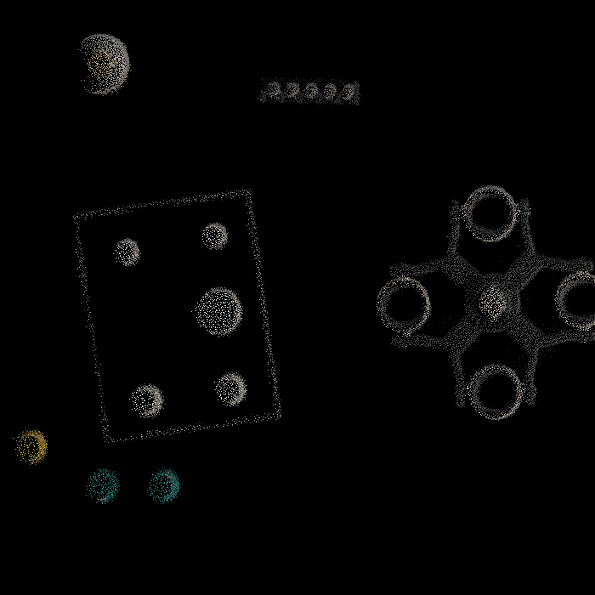

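The top view shows the tray with the two talls nearest the robot, jar, the two shorts, and the rotor on the right. All look-alikes stand off the tray. Next: precise circle fits and an enlarged crop.

```bash
python3 - <<'E'
from h import *
from scipy.optimize import least_squares
S={n:dict(np.load(n+'0.npz')) for n in ['scene','side']}
C={n:cloud(S[n]) for n in S}
print(np.round(np.load('wrist0.npz')['tool_from_camera'],3))
def fit(P,c,r):
    f=lambda p:np.hypot(P[:,0]-p[0],P[:,1]-p[1])-r
    return least_squares(f,c,loss='soft_l1',f_scale=.001).x
def near(n,c,z0,z1,rad):
    P=C[n].reshape(-1,3);m=np.isfinite(P[:,2])&(P[:,2]>z0)&(P[:,2]<z1)&(np.hypot(P[:,0]-c[0],P[:,1]-c[1])<rad);return P[m]
for nm,c,z0,z1,r in [('tallA',(.43,.225),.104,.1165,.018),('tallB',(.443,.128),.104,.1165,.018),('shortA',(.603,.25),.079,.094,.0135),('shortB',(.621,.147),.079,.094,.0135),('jar',(.533,.14),.05,.058,.027)]:
    a=[np.round(fit(near(n,c,z0,z1,r+.012),c,r),4) for n in C]
    t=[np.round(near(n,c,z1+.002,z1+.012,r+.012).mean(0),4) for n in C]
    Z=np.vstack([near(n,c,z0,z1,r+.012) for n in C])
    print(nm,a,'both',np.round(fit(Z,c,r),4),'top',t)
R=[(.63+.025,-.18),(.55,-.075),(.44,-.185),(.54,-.29)]
cs=[]
for c in R:
    out=[]
    for n in C:
        P=near(n,c,.0685,.078,.045)
        f=lambda p:np.hypot(P[:,0]-p[0],P[:,1]-p[1])-p[2]
        p=least_squares(f,(*c,.028),loss='soft_l1',f_scale=.001).x; out.append(np.round(p,4))
    # outer walls
    W=np.vstack([near(n,c,.03,.055,.05) for n in C]); W=W[np.hypot(W[:,0]-c[0],W[:,1]-c[1])>.022]
    print('bucket',c,out); cs.append(np.mean(out,0)[:2])
cs=np.array(cs);print(np.round(cs,4),'centre',cs[[0,2]].mean(0),cs[[1,3]].mean(0),'d',np.linalg.norm(cs[0]-cs[2]),np.linalg.norm(cs[1]-cs[3]))
a=S['scene']['color'][130:260,270:430];save(a,'crop_s.png',4)
E
```

```text
[[ 0.    -0.958 -0.287  0.079]
 [ 1.     0.    -0.    -0.001]
 [ 0.    -0.287  0.958 -0.189]
 [ 0.     0.     0.     1.   ]]
tallA [array([0.4283, 0.2268]), array([0.4273, 0.2292])] both [0.4279 0.2281] top [array([0.4309, 0.2254, 0.1203]), array([0.426 , 0.2266, 0.1201])]
tallB [array([0.4426, 0.1288]), array([0.4411, 0.1308])] both [0.4418 0.13  ] top [array([0.4441, 0.1281, 0.1201]), array([0.4404, 0.128 , 0.1203])]
shortA [array([0.6041, 0.2512]), array([0.6012, 0.2528])] both [0.6035 0.2515] top [array([0.6046, 0.2508, 0.0972]), array([0.6007, 0.2517, 0.0973])]
shortB [array([0.6228, 0.1473]), array([0.6207, 0.1497])] both [0.6224 0.1481] top [array([0.6246, 0.1469, 0.0971]), array([0.6202, 0.1472, 0.0975])]
jar [array([0.5338, 0.1427]), array([0.5327, 0.1443])] both [0.5336 0.1436] top [array([0.5364, 0.1415, 0.0618]), array([0.5316, 0.1414, 0.0622])]
bucket (0.655, -0.18) [array([ 0.6509, -0.1774,  0.0283]), array([ 0.646 , -0.1774,  0.0284])]
bucket (0.55, -0.075) [array([ 0.5445, -0.0749,  0.0283]), array([ 0.5398, -0.0757,  0.0286])]
bucket (0.44, -0.185) [array([ 0.4415, -0.1836,  0.0284]), array([ 0.4372, -0.1837,  0.0286])]
bucket (0.54, -0.29) [array([ 0.549 , -0.2845,  0.0282]), array([ 0.5433, -0.2843,  0.0284])]
[[ 0.6484 -0.1774]
 [ 0.5421 -0.0753]
 [ 0.4394 -0.1836]
 [ 0.5462 -0.2844]] centre [ 0.5439   -0.180525] [ 0.54415 -0.17985] d 0.2091933854116807 0.20913825570660188
```

View pics/crop_s.png

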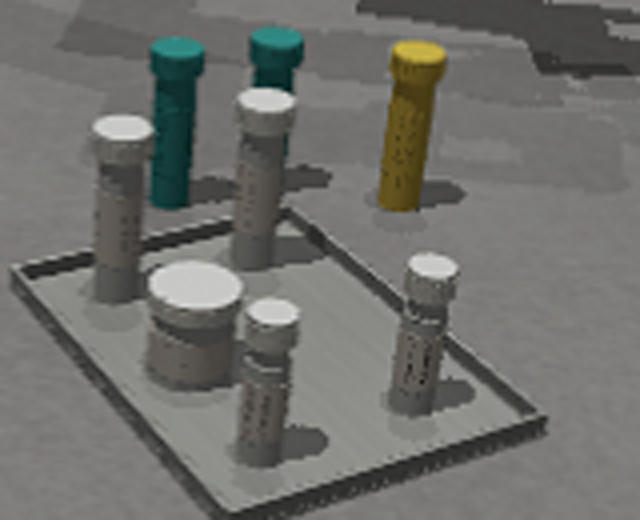

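Crop: the white-capped talls are at crop (123,130) and (266,110), and the shorts at (272,320) and (432,275). They match the description (white cap, milky body, paper label, on the tray). The turquoise and yellow ones are off the tray. First I turn the tool so the jaws lie along world x, then go above tall B.

Request:
send_rows(deltas=[{"rz": 0.12},{"rz": 0.24},{"rz": 0.36},{"rz": 0.48},{"rz": 0.6}], claw=8.0, squeeze=20)

```text
schema error: expected keys tx, ty, tz, rx, ry, rz
```

Request:
send_rows(deltas=[{"rz": 0.12},{"rz": 0.24},{"rz": 0.36},{"rz": 0.48},{"rz": 0.612}])

```text
schema error: expected keys tx, ty, tz, rx, ry, rz
```

Request:
send_rows(deltas=[{"tx": -2,"ty": 1},{"tx": -5,"ty": 2.5},{"tx": -8,"ty": 4},{"tx": -11.5,"ty": 5.5},{"tx": -15,"ty": 7.3}])

```text
schema error: expected keys tx, ty, tz, rx, ry, rz
```

Request:
send_rows(deltas=[{"tx": -3.5,"ty": 1.7},{"tx": -7,"ty": 3.4},{"tx": -10.5,"ty": 5.1},{"tx": -14,"ty": 6.8},{"tx": -17.5,"ty": 8.5}])

```text
schema error: expected keys tx, ty, tz, rx, ry, rz
```

Request:
send_rows(deltas=[{"tx": -3,"ty": 1.6},{"tx": -6,"ty": 3},{"tx": -9,"ty": 4.5},{"tx": -11.5,"ty": 5.8},{"tx": -13.1,"ty": 6.5}])

```text
schema error: expected keys tx, ty, tz, rx, ry, rz
```

Request:
send_rows(deltas=[{"tx": 0,"ty": 0,"tz": 0,"rx": 0,"ry": 0,"rz": 0.12},{"tx": 0,"ty": 0,"tz": 0,"rx": 0,"ry": 0,"rz": 0.24},{"tx": 0,"ty": 0,"tz": 0,"rx": 0,"ry": 0,"rz": 0.36},{"tx": 0,"ty": 0,"tz": 0,"rx": 0,"ry": 0,"rz": 0.48},{"tx": 0,"ty": 0,"tz": 0,"rx": 0,"ry": 0,"rz": 0.6}], claw=8.0, squeeze=20)

```text
time: 1.32
position: [0.2189, 0.5854, 0.1962]
tool_rot: [0.463, 0.886, 0.0, 0.0]
ft_force: [-0.2, -0.3, -0.2]
grip_width: 0.0803
```

Request:
send_rows(deltas=[{"tx": 0,"ty": 0,"tz": 0,"rx": 0,"ry": 0,"rz": 0.12},{"tx": 0,"ty": 0,"tz": 0,"rx": 0,"ry": 0,"rz": 0.24},{"tx": 0,"ty": 0,"tz": 0,"rx": 0,"ry": 0,"rz": 0.36},{"tx": 0,"ty": 0,"tz": 0,"rx": 0,"ry": 0,"rz": 0.48},{"tx": 0,"ty": 0,"tz": 0,"rx": 0,"ry": 0,"rz": 0.6}])

```text
time: 1.73
position: [0.2188, 0.5854, 0.1962]
tool_rot: [0.705, 0.71, 0.0, -0.0]
ft_force: [0.9, -0.7, -0.2]
grip_width: 0.08
```

Request:
send_rows(deltas=[{"tx": -2,"ty": 1,"tz": 0,"rx": 0,"ry": 0,"rz": 0.012},{"tx": -5,"ty": 2.5,"tz": 0,"rx": 0,"ry": 0,"rz": 0.012},{"tx": -8,"ty": 4,"tz": 0,"rx": 0,"ry": 0,"rz": 0.012},{"tx": -11.5,"ty": 5.5,"tz": 0,"rx": 0,"ry": 0,"rz": 0.012},{"tx": -15,"ty": 7.3,"tz": 0,"rx": 0,"ry": 0,"rz": 0.012}])

```text
time: 2.15
position: [0.2937, 0.4351, 0.1962]
tool_rot: [0.706, 0.708, -0.0, -0.0]
ft_force: [1.4, -0.2, -0.2]
grip_width: 0.0801
```

Request:
send_rows(deltas=[{"tx": -3.5,"ty": 1.7,"tz": 0,"rx": 0,"ry": 0,"rz": 0},{"tx": -7,"ty": 3.4,"tz": 0,"rx": 0,"ry": 0,"rz": 0},{"tx": -10.5,"ty": 5.1,"tz": 0,"rx": 0,"ry": 0,"rz": 0},{"tx": -14,"ty": 6.8,"tz": 0,"rx": 0,"ry": 0,"rz": 0},{"tx": -17.5,"ty": 8.5,"tz": 0,"rx": 0,"ry": 0,"rz": 0}])

```text
time: 2.57
position: [0.3796, 0.2598, 0.1965]
tool_rot: [0.707, 0.708, 0.0, 0.0]
ft_force: [1.0, 1.0, -0.1]
grip_width: 0.08
```

Request:
send_rows(deltas=[{"tx": -3,"ty": 1.6,"tz": 0,"rx": 0,"ry": 0,"rz": 0},{"tx": -6,"ty": 3,"tz": 0,"rx": 0,"ry": 0,"rz": 0},{"tx": -9,"ty": 4.5,"tz": 0,"rx": 0,"ry": 0,"rz": 0},{"tx": -11.5,"ty": 5.8,"tz": 0,"rx": 0,"ry": 0,"rz": 0},{"tx": -13.1,"ty": 6.5,"tz": 0,"rx": 0,"ry": 0,"rz": 0}])

```text
time: 2.98
position: [0.4462, 0.128, 0.1966]
tool_rot: [0.708, 0.707, 0.001, 0.001]
ft_force: [1.2, 0.2, 1.3]
grip_width: 0.0802
```

```bash
python3 - <<'E'
from h import *
for n in ['scene','side','wrist']:
    o=robot.get_obs()
    c=robot.camera(n); save(c['color'],n+'1.png',1.2); np.savez(n+'1.npz',**c)
print(o['position'],o['tool_rot'],o['q'],o['time'])
# wrist cloud: cap positions
h,w=c['z_map'].shape
from scipy.spatial.transform import Rotation as Ro
c2=dict(c);Tm=np.array(c['tool_from_camera']);Rw=Ro.from_quat(o['tool_rot']).as_matrix()
M=np.eye(4);M[:3,:3]=Rw;M[:3,3]=o['position'];Wc=M@Tm;I=np.linalg.inv(Wc);c2['R']=I[:3,:3];c2['t']=I[:3,3]
P=cloud(c2).reshape(-1,3)
for z in [(.11,.13),(.09,.105),(.055,.07)]:
    q=P[(P[:,2]>z[0])&(P[:,2]<z[1])]
    if len(q): print(z,len(q),q.min(0),q.max(0),np.median(q,0))
E
```

```text
[0.44597382 0.12828826 0.19642024] [7.08259844e-01 7.05951235e-01 4.73748380e-04 7.88986185e-04] [ 3.89423069e-02  3.10928933e-01  1.82351028e+00 -6.13338100e-04
  1.00538730e+00  4.25353217e-02] 3.0833
(0.11, 0.13) 6436 [0.31067095 0.1117919  0.11001255] [0.46047358 0.28928939 0.12268408] [0.34555714 0.22047241 0.11689964]
(0.09, 0.105) 2007 [0.32014541 0.13423574 0.0900217 ] [0.63505333 0.29248012 0.10497382] [0.60733291 0.24313646 0.09691678]
(0.055, 0.07) 3528 [ 0.32504961 -0.06730299  0.05500596] [0.62542802 0.29133302 0.06998528] [0.53341819 0.14700328 0.06207236]
```

View pics/wrist1.png

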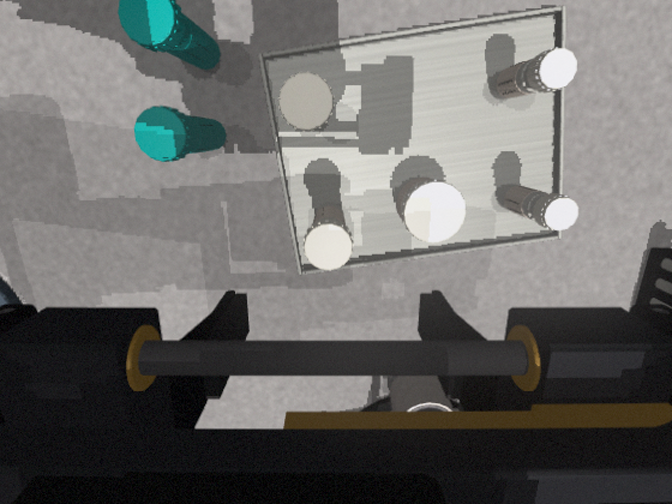

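View pics/side1.png

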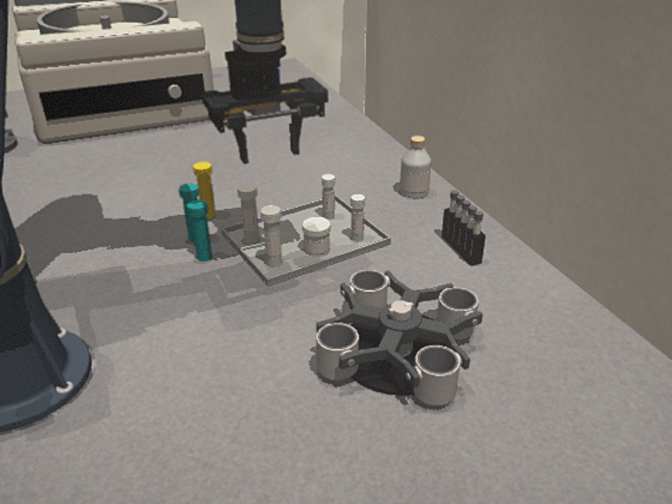

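The wrist view (enlarged 1.2x) shows tall A's cap at (305,100), tall B's at (327,247), the jar at (435,210) and the shorts at (557,68) and (560,212). I check the cap centres with the wrist depth.

```bash
cat >> h.py <<'E'
from scipy.spatial.transform import Rotation as Ro
from scipy.optimize import least_squares
def wcloud(c,o):
    c2=dict(c);M=np.eye(4);M[:3,:3]=Ro.from_quat(o['tool_rot']).as_matrix();M[:3,3]=o['position']
    I=np.linalg.inv(M@np.array(c['tool_from_camera']));c2['R']=I[:3,:3];c2['t']=I[:3,3]
    return cloud(c2)
def topfit(C,c,ztop,r):
    """circle centre from top-face points: mask component, min enclosing circle"""
    P=C.reshape(-1,3);m=(abs(P[:,2]-ztop)<.003)&(np.hypot(P[:,0]-c[0],P[:,1]-c[1])<r+.012)
    q=P[m]
    if len(q)<20: return None
    (x,y),R=cv2.minEnclosingCircle((q[:,:2]*1000).astype(np.float32))
    return np.round([x/1000,y/1000,R/1000,*q[:,:2].mean(0),len(q)],4)
T={'tallA':((.4285,.227),.120,.018),'tallB':((.4423,.129),.120,.018),'shortA':((.6027,.2515),.097,.0135),'shortB':((.622,.148),.097,.0135),'jar':((.5335,.142),.062,.027)}
E
python3 - <<'E'
from h import *
o=robot.get_obs()
c=dict(np.load('wrist1.npz'));C=wcloud(c,o)
for k,v in T.items(): print(k,topfit(C,*v),[topfit(cloud(dict(np.load(n+'1.npz'))),*v) for n in ('scene','side')])
E
```

```text
tallA [4.267e-01 2.297e-01 1.810e-02 4.267e-01 2.300e-01 1.726e+03] [array([4.301e-01, 2.246e-01, 1.930e-02, 4.322e-01, 2.253e-01, 8.400e+01]), array([4.261e-01, 2.259e-01, 1.960e-02, 4.260e-01, 2.259e-01, 1.100e+02])]
tallB [4.406e-01 1.307e-01 1.790e-02 4.407e-01 1.313e-01 1.260e+03] [array([4.443e-01, 1.264e-01, 1.880e-02, 4.458e-01, 1.272e-01, 8.600e+01]), array([4.421e-01, 1.277e-01, 1.950e-02, 4.400e-01, 1.274e-01, 1.230e+02])]
shortA [6.013e-01 2.536e-01 1.400e-02 6.006e-01 2.535e-01 8.980e+02] [array([6.042e-01, 2.505e-01, 1.450e-02, 6.058e-01, 2.502e-01, 7.400e+01]), array([5.984e-01, 2.505e-01, 1.480e-02, 6.003e-01, 2.497e-01, 5.500e+01])]
shortB [6.211e-01 1.505e-01 1.410e-02 6.198e-01 1.507e-01 6.510e+02] [array([6.247e-01, 1.461e-01, 1.390e-02, 6.251e-01, 1.459e-01, 7.800e+01]), array([6.212e-01, 1.472e-01, 1.480e-02, 6.193e-01, 1.473e-01, 6.200e+01])]
jar [5.317e-01 1.448e-01 2.710e-02 5.315e-01 1.453e-01 2.077e+03] [array([5.355e-01, 1.415e-01, 2.790e-02, 5.369e-01, 1.411e-01, 2.340e+02]), array([5.320e-01, 1.426e-01, 2.840e-02, 5.311e-01, 1.412e-01, 2.440e+02])]
```

Request:
send_rows(deltas=[{"tx": 0.1,"ty": -0.45,"tz": 1,"rx": 0,"ry": 0,"rz": 0},{"tx": 0.1,"ty": -0.45,"tz": 3,"rx": 0,"ry": 0,"rz": 0},{"tx": 0.1,"ty": -0.45,"tz": 5,"rx": 0,"ry": 0,"rz": 0},{"tx": 0.1,"ty": -0.45,"tz": 6,"rx": 0,"ry": 0,"rz": 0},{"tx": 0.1,"ty": -0.45,"tz": 6.5,"rx": 0,"ry": 0,"rz": 0}], claw=7.0)

```text
time: 3.55
position: [0.4375, 0.1327, 0.1298]
tool_rot: [0.706, 0.708, -0.001, -0.001]
ft_force: [-0.6, -0.6, 0.6]
grip_width: 0.0704
```

```bash
python3 - <<'E'
from h import *
o=robot.get_obs();print(o['position'],o['tool_rot'])
for n,r in [('scene',(100,260,230,440)),('side',(90,260,130,340))]:
    c=robot.camera(n); save(c['color'][r[0]:r[1],r[2]:r[3]],n+'2.png',3)
a=cv2.imread('pics/scene2.png');b=cv2.imread('pics/side2.png');b=b[:a.shape[0]];a=a[:b.shape[0]]
m=np.hstack([a,b]);cv2.imwrite('pics/m2.png',cv2.resize(m,None,fx=790/m.shape[1],fy=790/m.shape[1],interpolation=cv2.INTER_AREA))
E
```

```text
[0.43754942 0.1327162  0.12982424] [ 0.70617337  0.7080367  -0.00119445 -0.00133277]
```

View pics/m2.png

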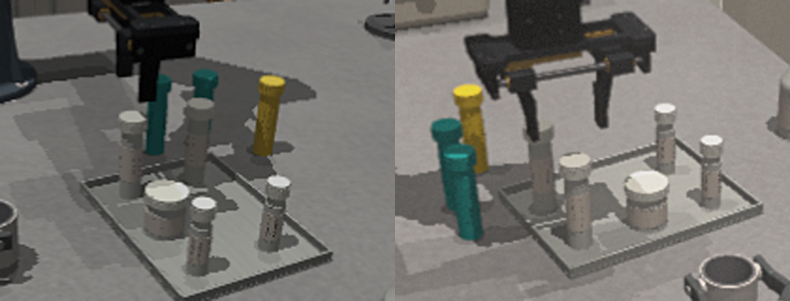

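The two views show the fingers higher and off the cap compared with the reported pose. I check the fingertips in the depth data.

```bash
python3 - <<'E'
from h import *
o=robot.get_obs();print(o['time'],o['position'],o['tool_rot'],o['joint_velocities'].round(3),o['grip_width'])
for n in ['scene','side']:
    o=robot.get_obs()
    c=robot.camera(n);C=cloud(c);np.savez(n+'2.npz',**c)
    P=C.reshape(-1,3);col=c['color'].reshape(-1,3).astype(int)
    m=(col.max(1)<45)&(P[:,2]>.122)&(P[:,2]<.25)&(abs(P[:,0]-.44)<.12)&(abs(P[:,1]-.13)<.12)
    q=P[m];print(n,m.sum(),q.min(0),q.max(0))
    for z in np.arange(.122,.2,.008):
        s=q[(q[:,2]>=z)&(q[:,2]<z+.008)]
        if len(s):print(round(z,3),len(s),s[:,:2].min(0).round(3),s[:,:2].max(0).round(3))
    # project reported tcp
    uv,_=cv2.projectPoints(np.array([o['position'],[.4415,.1295,.12]]),cv2.Rodrigues(np.array(c['R']))[0],np.array(c['t'],float),c['intrinsics'],np.array(c['distortion']));print(uv.round(0).tolist())
    for k,v in T.items(): print(k,topfit(C,*v))
E
```

```text
3.65 [0.43841434 0.1324612  0.13054874] [ 0.70625471  0.7079569  -0.00075908 -0.00085782] [-0.009 -0.026 -0.023 -0.002  0.011 -0.002] 0.07020693267952964
scene 829 [0.35711419 0.09195373 0.15585611] [0.5325848  0.16855852 0.24995784]
0.154 30 [0.399 0.12 ] [0.484 0.141]
0.162 56 [0.396 0.119] [0.484 0.141]
0.17 58 [0.4  0.12] [0.484 0.141]
0.178 54 [0.395 0.12 ] [0.485 0.141]
0.186 48 [0.395 0.119] [0.488 0.141]
0.194 40 [0.397 0.119] [0.49  0.142]
[[[301.0, 156.0]], [[301.0, 161.0]]]
tallA [4.299e-01 2.266e-01 1.790e-02 4.316e-01 2.258e-01 8.100e+01]
tallB [4.433e-01 1.283e-01 1.840e-02 4.457e-01 1.278e-01 8.700e+01]
shortA [6.040e-01 2.501e-01 1.430e-02 6.058e-01 2.499e-01 7.200e+01]
shortB [6.241e-01 1.477e-01 1.390e-02 6.255e-01 1.459e-01 7.800e+01]
jar [5.342e-01 1.411e-01 2.720e-02 5.368e-01 1.409e-01 2.300e+02]
side 337 [0.34896452 0.09028975 0.15837265] [0.52074558 0.15606635 0.24989342]
0.154 7 [0.394 0.121] [0.479 0.137]
0.162 23 [0.394 0.119] [0.479 0.137]
0.17 21 [0.394 0.118] [0.479 0.137]
0.178 19 [0.393 0.12 ] [0.48  0.132]
0.186 24 [0.392 0.12 ] [0.481 0.134]
0.194 31 [0.389 0.119] [0.483 0.133]
[[[224.0, 170.0]], [[225.0, 175.0]]]
tallA [4.277e-01 2.267e-01 1.880e-02 4.308e-01 2.248e-01 5.500e+01]
tallB [4.397e-01 1.276e-01 1.840e-02 4.397e-01 1.274e-01 1.240e+02]
shortA [5.996e-01 2.517e-01 1.420e-02 6.003e-01 2.498e-01 5.100e+01]
shortB [6.214e-01 1.472e-01 1.480e-02 6.199e-01 1.472e-01 6.000e+01]
jar [5.316e-01 1.418e-01 2.900e-02 5.314e-01 1.410e-01 2.380e+02]
```

```bash
python3 - <<'E'
from h import *
for f,(x,y) in [('scene1',(.446,.1283)),('side1',(.446,.1283)),('scene2',(.438,.132)),('side2',(.438,.132))]:
    c=dict(np.load(f+'.npz'));P=cloud(c).reshape(-1,3)
    m=(abs(P[:,0]-x)<.065)&(abs(P[:,1]-y)<.03)&(P[:,2]>.122)
    q=P[m];print(f,'lowest z',np.sort(q[:,2])[:12:3].round(4), np.histogram(q[:,2],np.arange(.12,.26,.01))[0])
o=robot.get_obs()
c=robot.camera('wrist');np.savez('wrist2.npz',**c);save(c['color'],'wrist2.png',1.2)
C=wcloud(c,o);P=C.reshape(-1,3)
L=(P-o['position'])@Ro.from_quat(o['tool_rot']).as_matrix()
m=np.isfinite(L[:,2])&(abs(L[:,0])<.03)&(abs(L[:,1])<.07)
q=L[m];print(np.histogram(q[:,2],np.arange(-.12,.14,.01)))
q=q[(q[:,2]>-.1)&(q[:,2]<.005)]; print(q[q[:,2].argsort()][-8:].round(3))
for k in ['tallA','tallB']: print(k,topfit(C,*T[k]))
E
```

```text
scene1 lowest z [0.2215 0.2229 0.2235 0.2242] [ 0  0  0  0  0  0  0  0  0  0 61 88 83 86]
side1 lowest z [0.122  0.1223 0.2233 0.224 ] [ 5  0  0  0  0  0  0  0  0  0 46 64 66 69]
scene2 lowest z [0.1559 0.157  0.1574 0.1583] [ 0  0  0 19 76 83 71 59 51 15 21 24 26 74]
side2 lowest z [0.122  0.1227 0.1578 0.1584] [  4   0   0  12  60  54  60  66  86  65  17  32  68 247]
(array([8343, 1106,  891,  673,  796,  696,  649,  600,  561,  166,    0,
          0,   12, 2169,  148,    0,   71,  139,  145,  199,   90,  109,
         87,  367, 4816]), array([-1.20000000e-01, -1.10000000e-01, -1.00000000e-01, -9.00000000e-02,
       -8.00000000e-02, -7.00000000e-02, -6.00000000e-02, -5.00000000e-02,
       -4.00000000e-02, -3.00000000e-02, -2.00000000e-02, -1.00000000e-02,
       -5.55111512e-17,  1.00000000e-02,  2.00000000e-02,  3.00000000e-02,
        4.00000000e-02,  5.00000000e-02,  6.00000000e-02,  7.00000000e-02,
        8.00000000e-02,  9.00000000e-02,  1.00000000e-01,  1.10000000e-01,
        1.20000000e-01,  1.30000000e-01]))
[[ 0.01  -0.043 -0.026]
 [-0.001 -0.036 -0.026]
 [ 0.01   0.041 -0.026]
 [ 0.01   0.042 -0.026]
 [ 0.008 -0.04  -0.026]
 [ 0.01  -0.042 -0.026]
 [ 0.007 -0.036 -0.026]
 [-0.003  0.035 -0.025]]
tallA [4.282e-01 2.287e-01 1.820e-02 4.282e-01 2.287e-01 3.011e+03]
tallB [4.416e-01 1.294e-01 1.820e-02 4.420e-01 1.302e-01 2.007e+03]
```

View pics/wrist2.png

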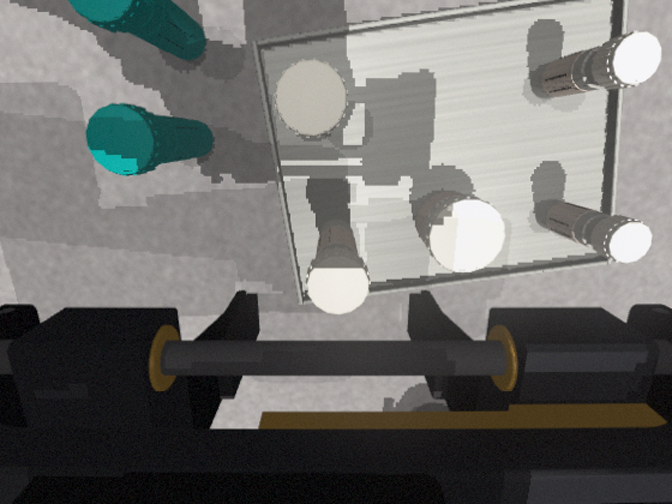

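All three cameras put the real fingertips 26 mm behind the reported TCP (tip z ≈ 0.156 with the TCP reported at 0.130), so the fingers are shorter than the text says. I allow for this: the reported TCP has to be about 26 mm lower. Lowering is safe under either reading.

Request:
send_rows(deltas=[{"tx": -0.2,"ty": 0.33,"tz": 0.5,"rx": 0,"ry": 0,"rz": 0},{"tx": -0.2,"ty": 0.33,"tz": 1.5,"rx": 0,"ry": 0,"rz": 0},{"tx": -0.2,"ty": 0.33,"tz": 3,"rx": 0,"ry": 0,"rz": 0},{"tx": -0.2,"ty": 0.33,"tz": 4.5,"rx": 0,"ry": 0,"rz": 0},{"tx": -0.2,"ty": 0.33,"tz": 5.5,"rx": 0,"ry": 0,"rz": 0}])

```text
time: 4.22
position: [0.4433, 0.1294, 0.0756]
tool_rot: [0.707, 0.707, 0.0, 0.0]
ft_force: [-0.5, 1.1, 0.0]
grip_width: 0.07
```

Request:
send_rows(deltas=[{"tx": 0,"ty": 0,"tz": 0.5,"rx": 0,"ry": 0,"rz": 0},{"tx": 0,"ty": 0,"tz": 0.8,"rx": 0,"ry": 0,"rz": 0},{"tx": 0,"ty": 0,"tz": 0.8,"rx": 0,"ry": 0,"rz": 0},{"tx": 0,"ty": 0,"tz": 0.8,"rx": 0,"ry": 0,"rz": 0}])

```text
time: 4.55
position: [0.4434, 0.1295, 0.0685]
tool_rot: [0.707, 0.707, 0.0, 0.0]
ft_force: [0.7, -0.6, 0.1]
grip_width: 0.0701
```

```bash
cat >> h.py <<'E'
def pair(name,rs=(90,270,230,440),rd=(90,270,130,340)):
    ims=[]
    for n,r in [('scene',rs),('side',rd)]:
        c=robot.camera(n);np.savez(n+'L.npz',**c); im=c['color'][r[0]:r[1],r[2]:r[3]]; ims.append(cv2.resize(im,(395,int(395*im.shape[0]/im.shape[1])),interpolation=cv2.INTER_CUBIC))
    h=min(i.shape[0] for i in ims); save(np.hstack([i[:h] for i in ims]),name)
E
python3 - <<'E'
from h import *
o=robot.get_obs();print(o['time'],o['position'],o['tool_rot'],o['ft_force'])
pair('m3.png')
for n in ['scene','side']:
    c=dict(np.load(n+'L.npz'));P=cloud(c).reshape(-1,3);col=c['color'].reshape(-1,3).astype(int)
    m=(abs(P[:,0]-.44)<.065)&(abs(P[:,1]-.13)<.03)&(P[:,2]>.05)&(P[:,2]<.17)&(col.max(1)<45)&(abs(P[:,0]-.44)>.03);q=P[m];print(np.sort(q[:,2])[:10:3],q[:,:2].min(0),q[:,:2].max(0),topfit(cloud(c),*T['tallB']))
E
```

```text
4.55 [0.44344006 0.12951863 0.06852345] [7.06776907e-01 7.07436316e-01 3.80130440e-04 3.43932516e-04] [ 0.72431587 -0.61455829  0.09705923]
[0.09565059 0.09697749 0.09711311 0.09826918] [0.39875054 0.1015676 ] [0.49526255 0.13782399] [4.428e-01 1.239e-01 1.740e-02 4.465e-01 1.194e-01 3.700e+01]
[0.09661496 0.09929116 0.10034627 0.1007782 ] [0.3910758  0.10119934] [0.49094364 0.13637219] [4.421e-01 1.290e-01 1.970e-02 4.400e-01 1.278e-01 1.190e+02]
```

View pics/m3.png

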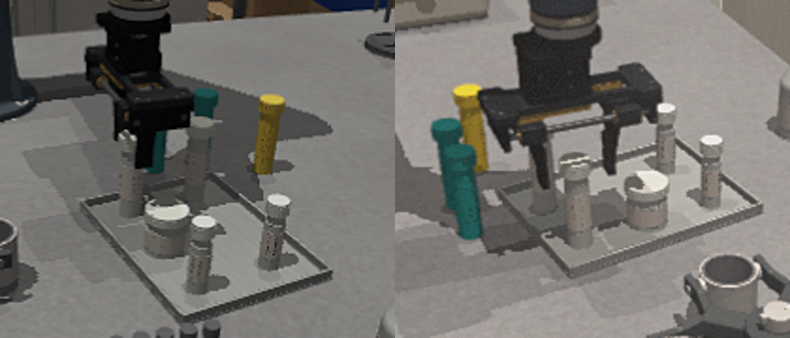

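The fingers straddle tall B's cap with the tips just below it. I close.

Request:
send_rows(deltas=[{"tx": 0,"ty": -0.1,"tz": 0,"rx": 0,"ry": 0,"rz": 0},{"tx": 0,"ty": -0.1,"tz": 0,"rx": 0,"ry": 0,"rz": 0},{"tx": 0,"ty": -0.1,"tz": 0,"rx": 0,"ry": 0,"rz": 0},{"tx": 0,"ty": -0.1,"tz": 0,"rx": 0,"ry": 0,"rz": 0},{"tx": 0,"ty": -0.1,"tz": 0,"rx": 0,"ry": 0,"rz": 0}], claw=3, squeeze=20)

```text
time: 5.07
position: [0.442, 0.1295, 0.0682]
tool_rot: [0.707, 0.707, 0.0, 0.0]
ft_force: [-0.7, -1.0, 0.3]
grip_width: 0.0442
```

Request:
send_rows(deltas=[{"tx": 0,"ty": 0,"tz": 0,"rx": 0,"ry": 0,"rz": 0},{"tx": 0,"ty": 0,"tz": 0,"rx": 0,"ry": 0,"rz": 0},{"tx": 0,"ty": 0,"tz": 0,"rx": 0,"ry": 0,"rz": 0},{"tx": 0,"ty": 0,"tz": 0,"rx": 0,"ry": 0,"rz": 0}])

```text
time: 5.4
position: [0.4419, 0.1295, 0.0682]
tool_rot: [0.707, 0.707, 0.0, 0.0]
ft_force: [0.2, 0.3, 0.7]
grip_width: 0.0351
```

Request:
send_rows(deltas=[{"tx": 0,"ty": 0,"tz": -0.5,"rx": 0,"ry": 0,"rz": 0},{"tx": 0,"ty": 0,"tz": -1.5,"rx": 0,"ry": 0,"rz": 0},{"tx": 0,"ty": 0,"tz": -2.5,"rx": 0,"ry": 0,"rz": 0},{"tx": 0,"ty": 0,"tz": -3.5,"rx": 0,"ry": 0,"rz": 0},{"tx": 0,"ty": 0,"tz": -4,"rx": 0,"ry": 0,"rz": 0}])

```text
time: 5.82
position: [0.4423, 0.1296, 0.1093]
tool_rot: [0.707, 0.707, 0.001, 0.001]
ft_force: [0.1, -1.0, -0.6]
grip_width: 0.0353
```

```bash
python3 - <<'E'
from h import *
o=robot.get_obs();print(o['time'],o['position'],o['tool_rot'],o['ft_force'],o['grip_width'])
pair('m4.png')
E
```

```text
5.8167 [0.4423441  0.12957823 0.10925739] [7.06736084e-01 7.07476894e-01 5.48454687e-04 5.01109852e-04] [ 0.09310508 -0.96168356 -0.61840137] 0.03528381623386121
```

View pics/m4.png

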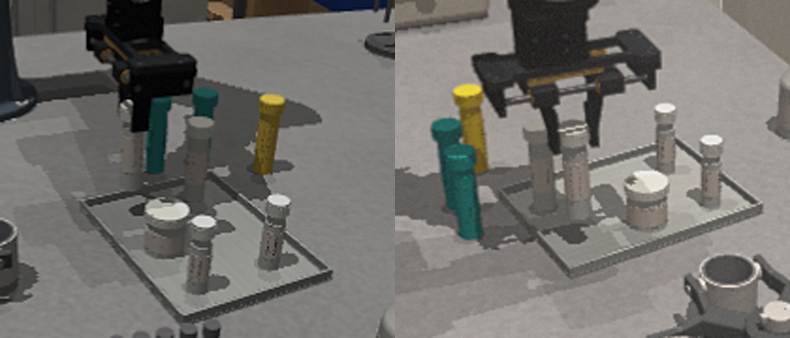

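Tall B is held upright and clear of the tray. I carry it to the near bucket (0.439, -0.184).

Request:
send_rows(deltas=[{"tx": -0.5,"ty": 0,"tz": -1.5,"rx": 0,"ry": 0,"rz": 0},{"tx": -1.5,"ty": 0,"tz": -3,"rx": 0,"ry": 0,"rz": 0},{"tx": -3.5,"ty": 0,"tz": -4.5,"rx": 0,"ry": 0,"rz": 0},{"tx": -6,"ty": -0.1,"tz": -5.5,"rx": 0,"ry": 0,"rz": 0},{"tx": -9,"ty": -0.2,"tz": -5.5,"rx": 0,"ry": 0,"rz": 0}])

```text
time: 6.33
position: [0.4409, 0.0393, 0.1645]
tool_rot: [0.706, 0.708, 0.001, 0.001]
ft_force: [0.3, 0.2, -0.6]
grip_width: 0.0354
```

Request:
send_rows(deltas=[{"tx": -3,"ty": 0,"tz": 0,"rx": 0,"ry": 0,"rz": 0},{"tx": -6,"ty": 0,"tz": 0,"rx": 0,"ry": 0,"rz": 0},{"tx": -9,"ty": 0,"tz": 0,"rx": 0,"ry": 0,"rz": 0},{"tx": -12,"ty": 0,"tz": 0,"rx": 0,"ry": 0,"rz": 0},{"tx": -15,"ty": 0,"tz": 0,"rx": 0,"ry": 0,"rz": 0}])

```text
time: 6.75
position: [0.4394, -0.1117, 0.1626]
tool_rot: [0.707, 0.707, -0.0, -0.001]
ft_force: [0.3, 0.1, -0.1]
grip_width: 0.0353
```

Request:
send_rows(deltas=[{"tx": -2.5,"ty": 0,"tz": 0,"rx": 0,"ry": 0,"rz": 0},{"tx": -4.5,"ty": 0,"tz": 0,"rx": 0,"ry": 0,"rz": 0},{"tx": -6,"ty": -0.1,"tz": 0,"rx": 0,"ry": 0,"rz": 0},{"tx": -7.3,"ty": -0.1,"tz": 0,"rx": 0,"ry": 0,"rz": 0},{"tx": -7.3,"ty": -0.1,"tz": 0,"rx": 0,"ry": 0,"rz": 0}])

```text
time: 7.17
position: [0.4396, -0.1859, 0.1628]
tool_rot: [0.708, 0.707, -0.0, 0.001]
ft_force: [-0.1, 0.5, -1.0]
grip_width: 0.0355
```

Request:
send_rows(deltas=[{"tx": 0,"ty": 0,"tz": 0,"rx": 0,"ry": 0,"rz": 0},{"tx": 0,"ty": 0,"tz": 0,"rx": 0,"ry": 0,"rz": 0}])

```text
time: 7.33
position: [0.4387, -0.1823, 0.1628]
tool_rot: [0.707, 0.708, 0.0, -0.001]
ft_force: [-0.5, 0.6, -0.5]
grip_width: 0.0353
```

```bash
python3 - <<'E'
from h import *
o=robot.get_obs();print(o['time'],o['position'],o['tool_rot'],o['ft_force'],o['grip_width'])
pair('m5.png',(140,320,90,300),(150,330,230,440))
# tube body location in each camera at z just above foot
for n in ['scene','side']:
    c=dict(np.load(n+'L.npz'));C=cloud(c);P=C.reshape(-1,3)
    x,y,z=o['position'];f=z-.064
    m=(abs(P[:,0]-x)<.03)&(abs(P[:,1]-y)<.03)&(P[:,2]>f+.005)&(P[:,2]<f+.085);q=P[m]
    for a,b in [(.005,.03),(.06,.085)]:
        s=q[(q[:,2]>f+a)&(q[:,2]<f+b)]
        if len(s)>8: print(n,a,len(s),least_squares(lambda p:np.hypot(s[:,0]-p[0],s[:,1]-p[1])-.0145,(x,y),loss='soft_l1',f_scale=.001).x.round(4),s[:,2].min())
E
```

```text
7.3333 [ 0.43867815 -0.18234313  0.1628023 ] [ 7.06654825e-01  7.07557904e-01  6.12068562e-05 -8.75684498e-04] [-0.4954985   0.60015816 -0.4918749 ] 0.03533960735413366
scene 0.005 123 [ 0.4386 -0.1835] 0.10393163096278882
scene 0.06 148 [ 0.4397 -0.1828] 0.15895211460114375
side 0.005 191 [ 0.4381 -0.1809] 0.1040164807942242
side 0.06 223 [ 0.4378 -0.1812] 0.15887514072767048
```

View pics/m5.png

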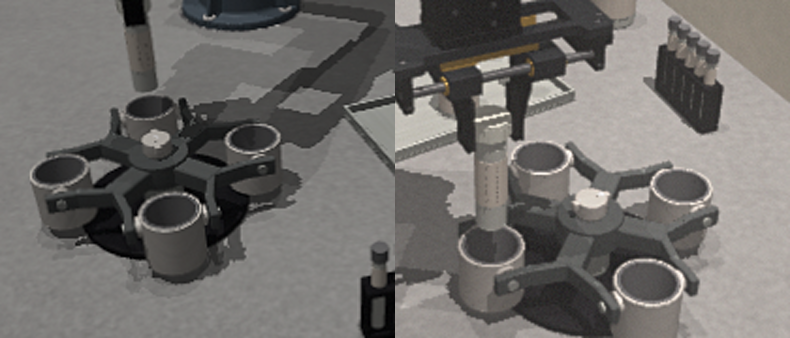

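Tall B hangs over the near bucket (scene crop (150,100), side crop (490,240)) to within 2 mm. I lower it.

Request:
send_rows(deltas=[{"tx": -0.15,"ty": 0.1,"tz": 1,"rx": 0,"ry": 0,"rz": 0},{"tx": -0.15,"ty": 0.1,"tz": 2.5,"rx": 0,"ry": 0,"rz": 0},{"tx": -0.15,"ty": 0.1,"tz": 4,"rx": 0,"ry": 0,"rz": 0},{"tx": -0.15,"ty": 0.1,"tz": 5.5,"rx": 0,"ry": 0,"rz": 0},{"tx": -0.15,"ty": 0.1,"tz": 6.5,"rx": 0,"ry": 0,"rz": 0}])

```text
time: 7.85
position: [0.4396, -0.1839, 0.0965]
tool_rot: [0.706, 0.708, -0.0, -0.001]
ft_force: [-1.0, 0.5, -0.5]
grip_width: 0.0351
```

Request:
send_rows(deltas=[{"tx": 0,"ty": 0,"tz": 0.4,"rx": 0,"ry": 0,"rz": 0},{"tx": 0,"ty": 0,"tz": 0.8,"rx": 0,"ry": 0,"rz": 0},{"tx": 0,"ty": 0,"tz": 1.0,"rx": 0,"ry": 0,"rz": 0},{"tx": 0,"ty": 0,"tz": 1.1,"rx": 0,"ry": 0,"rz": 0},{"tx": 0,"ty": 0,"tz": 1.1,"rx": 0,"ry": 0,"rz": 0}])

```text
time: 8.27
position: [0.4404, -0.185, 0.0873]
tool_rot: [0.707, 0.708, 0.0, 0.0]
ft_force: [0.3, -1.1, 0.1]
grip_width: 0.0356
```

```bash
python3 - <<'E'
from h import *
o=robot.get_obs();print(o['time'],o['position'],o['ft_force'],o['grip_width'])
pair('m6.png',(140,320,90,300),(150,330,230,440))
E
```

```text
8.2667 [ 0.44042609 -0.18501731  0.08734329] [ 0.29157867 -1.07421345  0.10579927] 0.03557909546304905
```

View pics/m6.png

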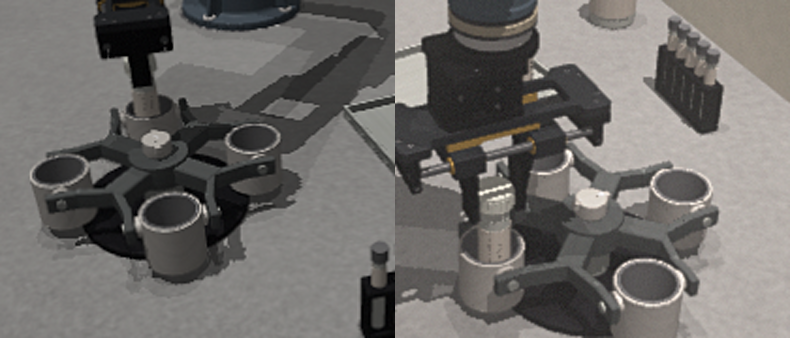

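Request:
send_rows(deltas=[{"tx": 0,"ty": 0,"tz": 0.1,"rx": 0,"ry": 0,"rz": 0},{"tx": 0,"ty": 0,"tz": 0.1,"rx": 0,"ry": 0,"rz": 0}])

```text
time: 8.53
position: [0.4403, -0.1851, 0.0864]
tool_rot: [0.707, 0.707, 0.0, 0.0]
ft_force: [0.1, -0.3, -0.4]
grip_width: 0.0354
```

Request:
send_rows(deltas=[{"tx": 0,"ty": 0,"tz": 0,"rx": 0,"ry": 0,"rz": 0},{"tx": 0,"ty": 0,"tz": 0,"rx": 0,"ry": 0,"rz": 0},{"tx": 0,"ty": 0,"tz": 0,"rx": 0,"ry": 0,"rz": 0},{"tx": 0,"ty": 0,"tz": 0,"rx": 0,"ry": 0,"rz": 0},{"tx": 0,"ty": 0,"tz": 0,"rx": 0,"ry": 0,"rz": 0}], claw=7.0)

```text
time: 8.95
position: [0.4403, -0.1851, 0.0862]
tool_rot: [0.707, 0.707, 0.0, 0.0]
ft_force: [-0.1, 0.0, -0.2]
grip_width: 0.0607
```

Request:
send_rows(deltas=[{"tx": 0,"ty": 0,"tz": -1,"rx": 0,"ry": 0,"rz": 0},{"tx": 0,"ty": 0,"tz": -2.5,"rx": 0,"ry": 0,"rz": 0},{"tx": 0,"ty": 0,"tz": -4.5,"rx": 0,"ry": 0,"rz": 0},{"tx": 0,"ty": 0,"tz": -6.5,"rx": 0,"ry": 0,"rz": 0},{"tx": 0,"ty": 0,"tz": -8,"rx": 0,"ry": 0,"rz": 0}])

```text
time: 9.37
position: [0.4405, -0.1852, 0.1675]
tool_rot: [0.707, 0.707, 0.0, 0.001]
ft_force: [-0.4, -1.0, 0.0]
grip_width: 0.0695
```

Request:
send_rows(deltas=[{"tx": 3,"ty": 0,"tz": -1,"rx": 0,"ry": 0,"rz": 0},{"tx": 6,"ty": -0.2,"tz": -2,"rx": 0,"ry": 0,"rz": 0},{"tx": 9,"ty": -0.4,"tz": -2,"rx": 0,"ry": 0,"rz": 0},{"tx": 12,"ty": -0.6,"tz": -2,"rx": 0,"ry": 0,"rz": 0},{"tx": 15,"ty": -0.7,"tz": -2,"rx": 0,"ry": 0,"rz": 0}])

```text
time: 9.78
position: [0.4326, -0.0337, 0.1865]
tool_rot: [0.707, 0.707, 0.0, 0.0]
ft_force: [-0.3, 0.2, -0.7]
grip_width: 0.0697
```

Request:
send_rows(deltas=[{"tx": 3,"ty": 0,"tz": 0,"rx": 0,"ry": 0,"rz": 0},{"tx": 6,"ty": 0,"tz": 0,"rx": 0,"ry": 0,"rz": 0},{"tx": 9,"ty": -0.2,"tz": 0,"rx": 0,"ry": 0,"rz": 0},{"tx": 12,"ty": -0.3,"tz": 0,"rx": 0,"ry": 0,"rz": 0},{"tx": 15,"ty": -0.3,"tz": 0,"rx": 0,"ry": 0,"rz": 0}])

```text
time: 10.2
position: [0.4293, 0.1165, 0.1862]
tool_rot: [0.707, 0.707, -0.0, -0.0]
ft_force: [1.4, -0.2, -0.4]
grip_width: 0.0701
```

Request:
send_rows(deltas=[{"tx": 3,"ty": 0,"tz": 0,"rx": 0,"ry": 0,"rz": 0},{"tx": 6,"ty": -0.2,"tz": 0,"rx": 0,"ry": 0,"rz": 0},{"tx": 9,"ty": -0.2,"tz": 0,"rx": 0,"ry": 0,"rz": 0},{"tx": 11.3,"ty": -0.2,"tz": 0,"rx": 0,"ry": 0,"rz": 0},{"tx": 11.3,"ty": -0.2,"tz": 0,"rx": 0,"ry": 0,"rz": 0}])

```text
time: 10.62
position: [0.4278, 0.2316, 0.1863]
tool_rot: [0.705, 0.709, 0.001, -0.0]
ft_force: [-0.0, -0.6, -1.1]
grip_width: 0.07
```

```bash
python3 - <<'E'
from h import *
o=robot.get_obs();print(o['time'],o['position'],o['tool_rot'],o['grip_width'])
c=robot.camera('wrist');C=wcloud(c,o)
for k,v in T.items(): print(k,topfit(C,*v))
pair('m7.png',(100,320,90,400),(100,320,130,440))
for n in ['scene','side']:
    C=cloud(dict(np.load(n+'L.npz'))); print(topfit(C,(.4394,-.1836),.138,.018),[topfit(C,*v) for v in T.values()][:2])
E
```

```text
10.6167 [0.42780926 0.23160863 0.18629187] [ 7.05324951e-01  7.08883203e-01  1.12791545e-03 -2.11775481e-04] 0.06999815304736494
tallA [4.279e-01 2.287e-01 1.810e-02 4.281e-01 2.291e-01 1.327e+03]
tallB None
shortA [6.025e-01 2.518e-01 1.380e-02 6.019e-01 2.522e-01 6.870e+02]
shortB None
jar [5.394e-01 1.498e-01 2.490e-02 5.432e-01 1.552e-01 5.810e+02]
[ 4.414e-01 -1.839e-01  2.000e-02  4.447e-01 -1.856e-01  1.120e+02] [array([4.303e-01, 2.264e-01, 1.960e-02, 4.320e-01, 2.253e-01, 8.400e+01]), None]
[ 4.395e-01 -1.848e-01  1.890e-02  4.387e-01 -1.859e-01  2.390e+02] [array([4.239e-01, 2.271e-01, 2.120e-02, 4.263e-01, 2.258e-01, 1.050e+02]), None]
```

View pics/m7.png

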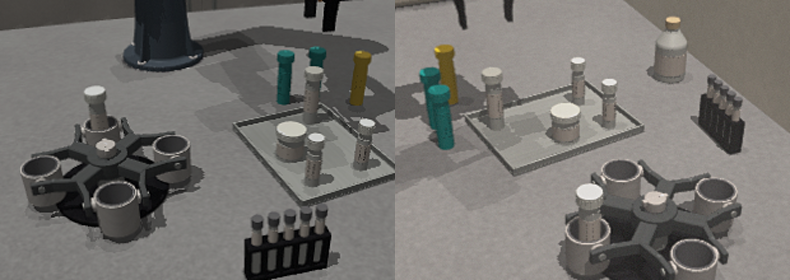

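Tall B stands in the near bucket with its top at z = 0.138, as it should. Now tall A: straight down and grip.

Request:
send_rows(deltas=[{"tx": 0,"ty": 0,"tz": 1.5,"rx": 0,"ry": 0,"rz": 0},{"tx": 0,"ty": 0,"tz": 4,"rx": 0,"ry": 0,"rz": 0},{"tx": 0,"ty": 0,"tz": 6.5,"rx": 0,"ry": 0,"rz": 0},{"tx": 0,"ty": 0,"tz": 7,"rx": 0,"ry": 0,"rz": 0},{"tx": 0,"ty": 0,"tz": 7,"rx": 0,"ry": 0,"rz": 0}])

```text
time: 11.18
position: [0.4264, 0.2264, 0.1148]
tool_rot: [0.707, 0.707, -0.002, -0.001]
ft_force: [0.0, -0.9, -0.0]
grip_width: 0.0695
```

```bash
python3 - <<'E'
from h import *
o=robot.get_obs();print(o['time'],o['position'],o['tool_rot'],o['grip_width'])
c=robot.camera('wrist');C=wcloud(c,o)
print(topfit(C,*T['tallA']))
E
```

```text
11.1833 [0.42640055 0.22642358 0.11480384] [ 0.70739051  0.70681862 -0.00218748 -0.00115272] 0.06946689625917392
[4.284e-01 2.287e-01 1.840e-02 4.281e-01 2.294e-01 2.388e+03]
```

Request:
send_rows(deltas=[{"tx": 0.1,"ty": 0.1,"tz": 1,"rx": 0,"ry": 0,"rz": 0},{"tx": 0.1,"ty": 0.1,"tz": 2.5,"rx": 0,"ry": 0,"rz": 0},{"tx": 0.1,"ty": 0.1,"tz": 4,"rx": 0,"ry": 0,"rz": 0},{"tx": 0.1,"ty": 0.1,"tz": 4.7,"rx": 0,"ry": 0,"rz": 0},{"tx": 0.1,"ty": 0.1,"tz": 4.7,"rx": 0,"ry": 0,"rz": 0}])

```text
time: 11.65
position: [0.4284, 0.2288, 0.0685]
tool_rot: [0.707, 0.707, -0.001, -0.0]
ft_force: [-0.2, -0.7, 0.4]
grip_width: 0.0704
```

Request:
send_rows(deltas=[{"tx": 0,"ty": 0,"tz": 0,"rx": 0,"ry": 0,"rz": 0},{"tx": 0,"ty": 0,"tz": 0,"rx": 0,"ry": 0,"rz": 0},{"tx": 0,"ty": 0,"tz": 0,"rx": 0,"ry": 0,"rz": 0},{"tx": 0,"ty": 0,"tz": 0,"rx": 0,"ry": 0,"rz": 0},{"tx": 0,"ty": 0,"tz": 0,"rx": 0,"ry": 0,"rz": 0}], claw=3)

```text
time: 12.07
position: [0.4292, 0.2291, 0.0697]
tool_rot: [0.707, 0.707, 0.001, 0.0]
ft_force: [0.5, 0.8, 0.3]
grip_width: 0.0445
```

Request:
send_rows(deltas=[{"tx": 0,"ty": 0,"tz": 0,"rx": 0,"ry": 0,"rz": 0},{"tx": 0,"ty": 0,"tz": 0,"rx": 0,"ry": 0,"rz": 0},{"tx": 0,"ty": 0,"tz": 0,"rx": 0,"ry": 0,"rz": 0},{"tx": 0,"ty": 0,"tz": 0,"rx": 0,"ry": 0,"rz": 0}])

```text
time: 12.4
position: [0.4289, 0.2291, 0.0694]
tool_rot: [0.707, 0.707, 0.0, 0.0]
ft_force: [-0.2, 0.2, 2.1]
grip_width: 0.0355
```

Request:
send_rows(deltas=[{"tx": 0,"ty": 0,"tz": -0.5,"rx": 0,"ry": 0,"rz": 0},{"tx": 0,"ty": 0,"tz": -2,"rx": 0,"ry": 0,"rz": 0},{"tx": 0,"ty": 0,"tz": -3.5,"rx": 0,"ry": 0,"rz": 0},{"tx": 0,"ty": 0,"tz": -5,"rx": 0,"ry": 0,"rz": 0},{"tx": 0,"ty": 0,"tz": -6,"rx": 0,"ry": 0,"rz": 0}])

```text
time: 12.82
position: [0.429, 0.2291, 0.1304]
tool_rot: [0.707, 0.707, 0.0, 0.0]
ft_force: [-0.3, 0.4, -0.1]
grip_width: 0.0354
```

```bash
python3 - <<'E'
from h import *
o=robot.get_obs();print(o['time'],o['position'],o['tool_rot'],o['ft_force'],o['grip_width'])
pair('m8.png')
E
```

```text
12.8167 [0.42903797 0.22909859 0.13037441] [7.06736211e-01 7.07476990e-01 4.21930421e-04 2.43726322e-04] [-0.26481618  0.38014268 -0.11954215] 0.035372259548002626
```

View pics/m8.png

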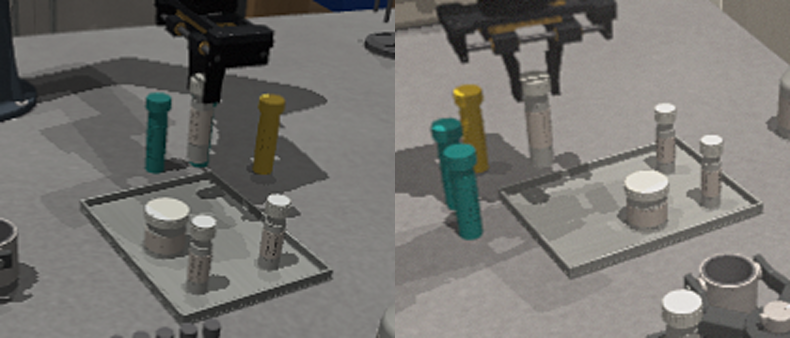

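Tall A is held upright. I carry it to the far bucket (0.648, -0.177).

Request:
send_rows(deltas=[{"tx": 0,"ty": 0,"tz": -2,"rx": 0,"ry": 0,"rz": 0},{"tx": -1,"ty": 0.5,"tz": -4,"rx": 0,"ry": 0,"rz": 0},{"tx": -3,"ty": 1.6,"tz": -5.5,"rx": 0,"ry": 0,"rz": 0},{"tx": -5.5,"ty": 3,"tz": -5.5,"rx": 0,"ry": 0,"rz": 0},{"tx": -8,"ty": 4.3,"tz": -5.5,"rx": 0,"ry": 0,"rz": 0}])

```text
time: 13.33
position: [0.4725, 0.1486, 0.1846]
tool_rot: [0.706, 0.708, 0.001, 0.001]
ft_force: [0.4, -0.2, -1.0]
grip_width: 0.0354
```

Request:
send_rows(deltas=[{"tx": -2.6,"ty": 1.4,"tz": 0,"rx": 0,"ry": 0,"rz": 0},{"tx": -5.2,"ty": 2.8,"tz": 0,"rx": 0,"ry": 0,"rz": 0},{"tx": -7.8,"ty": 4.2,"tz": 0,"rx": 0,"ry": 0,"rz": 0},{"tx": -10.4,"ty": 5.6,"tz": 0,"rx": 0,"ry": 0,"rz": 0},{"tx": -13,"ty": 7,"tz": 0,"rx": 0,"ry": 0,"rz": 0}])

```text
time: 13.75
position: [0.5417, 0.0178, 0.1831]
tool_rot: [0.707, 0.707, -0.001, -0.001]
ft_force: [0.6, 0.2, -0.4]
grip_width: 0.0354
```

Request:
send_rows(deltas=[{"tx": -2.6,"ty": 1.4,"tz": 0,"rx": 0,"ry": 0,"rz": 0},{"tx": -5.2,"ty": 2.8,"tz": 0,"rx": 0,"ry": 0,"rz": 0},{"tx": -7.8,"ty": 4.2,"tz": 0,"rx": 0,"ry": 0,"rz": 0},{"tx": -10.4,"ty": 5.6,"tz": 0,"rx": 0,"ry": 0,"rz": 0},{"tx": -13,"ty": 7,"tz": 0,"rx": 0,"ry": 0,"rz": 0}])

```text
time: 14.17
position: [0.6118, -0.112, 0.1827]
tool_rot: [0.707, 0.707, -0.0, -0.001]
ft_force: [0.2, -0.5, -0.1]
grip_width: 0.0355
```

Request:
send_rows(deltas=[{"tx": -2.5,"ty": 1.4,"tz": 0,"rx": 0,"ry": 0,"rz": 0},{"tx": -5,"ty": 2.7,"tz": 0,"rx": 0,"ry": 0,"rz": 0},{"tx": -6.6,"ty": 3.6,"tz": 0,"rx": 0,"ry": 0,"rz": 0},{"tx": -6.6,"ty": 3.6,"tz": 0,"rx": 0,"ry": 0,"rz": 0},{"tx": -6.6,"ty": 3.6,"tz": 0,"rx": 0,"ry": 0,"rz": 0}])

```text
time: 14.58
position: [0.6474, -0.1773, 0.1824]
tool_rot: [0.707, 0.707, -0.0, -0.001]
ft_force: [0.3, -0.0, -0.7]
grip_width: 0.035
```

Request:
send_rows(deltas=[{"tx": 0,"ty": 0,"tz": 0.5,"rx": 0,"ry": 0,"rz": 0},{"tx": 0,"ty": 0,"tz": 1,"rx": 0,"ry": 0,"rz": 0},{"tx": 0,"ty": 0,"tz": 2,"rx": 0,"ry": 0,"rz": 0},{"tx": 0,"ty": 0,"tz": 2,"rx": 0,"ry": 0,"rz": 0}])

```text
time: 14.92
position: [0.6462, -0.1749, 0.1615]
tool_rot: [0.706, 0.708, -0.001, -0.002]
ft_force: [-0.5, -0.1, 0.1]
grip_width: 0.0351
```

```bash
cat >> h.py <<'E'
def body(o,off,r,h,bucket=None):
    for n in ['scene','side']:
        c=dict(np.load(n+'L.npz'));P=cloud(c).reshape(-1,3)
        x,y,z=o['position'];f=z-off
        q=P[(abs(P[:,0]-x)<.03)&(abs(P[:,1]-y)<.03)]
        for a,b in [(.005,.03),(h-.035,h-.01)]:
            s=q[(q[:,2]>f+a)&(q[:,2]<f+b)]
            if len(s)>8: print(n,a,len(s),least_squares(lambda p:np.hypot(s[:,0]-p[0],s[:,1]-p[1])-r,(x,y),loss='soft_l1',f_scale=.001).x.round(4),s[:,2].min().round(4))
E
python3 - <<'E'
from h import *
o=robot.get_obs();print(o['time'],o['position'],o['tool_rot'],o['ft_force'],o['grip_width'])
pair('m9.png',(140,320,90,300),(150,330,230,440))
body(o,.0654,.0145,.09)
E
```

```text
14.9167 [ 0.6462168  -0.17492712  0.16151368] [ 0.70633553  0.70787249 -0.00088114 -0.00242562] [-0.45404587 -0.08216572  0.05288332] 0.035079059802581726
scene 0.005 190 [ 0.6459 -0.1764] 0.1013
scene 0.05499999999999999 227 [ 0.6467 -0.1765] 0.1513
side 0.005 175 [ 0.6449 -0.174 ] 0.1013
side 0.05499999999999999 202 [ 0.645  -0.1745] 0.1512
```

View pics/m9.png

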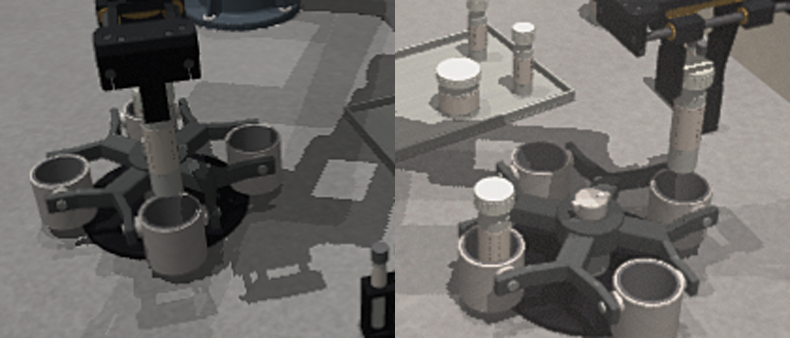

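Request:
send_rows(deltas=[{"tx": -0.2,"ty": 0.25,"tz": 1,"rx": 0,"ry": 0,"rz": 0},{"tx": -0.2,"ty": 0.25,"tz": 2.5,"rx": 0,"ry": 0,"rz": 0},{"tx": -0.2,"ty": 0.25,"tz": 4,"rx": 0,"ry": 0,"rz": 0},{"tx": -0.2,"ty": 0.25,"tz": 5.5,"rx": 0,"ry": 0,"rz": 0},{"tx": -0.2,"ty": 0.25,"tz": 6.5,"rx": 0,"ry": 0,"rz": 0}])

```text
time: 15.43
position: [0.6502, -0.1785, 0.0973]
tool_rot: [0.707, 0.707, -0.0, -0.001]
ft_force: [0.0, -0.2, -1.0]
grip_width: 0.0354
```

Request:
send_rows(deltas=[{"tx": 0,"ty": 0,"tz": 0.3,"rx": 0,"ry": 0,"rz": 0},{"tx": 0,"ty": 0,"tz": 0.6,"rx": 0,"ry": 0,"rz": 0},{"tx": 0,"ty": 0,"tz": 0.8,"rx": 0,"ry": 0,"rz": 0},{"tx": 0,"ty": 0,"tz": 0.8,"rx": 0,"ry": 0,"rz": 0},{"tx": 0,"ty": 0,"tz": 0.8,"rx": 0,"ry": 0,"rz": 0}])

```text
time: 15.85
position: [0.6512, -0.1789, 0.0919]
tool_rot: [0.707, 0.707, 0.0, 0.001]
ft_force: [-0.5, 0.6, -0.6]
grip_width: 0.0357
```

```bash
python3 - <<'E'
from h import *
o=robot.get_obs();print(o['time'],o['position'],o['ft_force'],o['grip_width'])
E
```

```text
15.85 [ 0.65119857 -0.17894523  0.09185818] [-0.46745403  0.62839303 -0.60891138] 0.03565330822808513
```

Request:
send_rows(deltas=[{"tx": 0,"ty": -0.1,"tz": 0.2,"rx": 0,"ry": 0,"rz": 0},{"tx": 0,"ty": -0.1,"tz": 0.3,"rx": 0,"ry": 0,"rz": 0},{"tx": 0,"ty": -0.1,"tz": 0.3,"rx": 0,"ry": 0,"rz": 0},{"tx": 0,"ty": -0.1,"tz": 0.3,"rx": 0,"ry": 0,"rz": 0}])

```text
time: 16.18
position: [0.6497, -0.1788, 0.0883]
tool_rot: [0.707, 0.707, -0.0, 0.0]
ft_force: [0.1, 0.5, -0.8]
grip_width: 0.0358
```

```bash
python3 - <<'E'
from h import *
pair('m10.png',(140,320,90,300),(150,330,230,440))
o=robot.get_obs();print(o['time'],o['position'],o['ft_force'],o['grip_width'])
for n in ['scene','side']: print(topfit(cloud(dict(np.load(n+'L.npz'))),(.6484,-.1774),.138,.018))
E
```

```text
16.2833 [ 0.64973208 -0.17879055  0.08823091] [-0.83999036 -0.55636727 -0.26059388] 0.03538302685113742
None
[ 6.478e-01 -1.791e-01  2.940e-02  6.486e-01 -1.824e-01  2.020e+02]
```

View pics/m10.png

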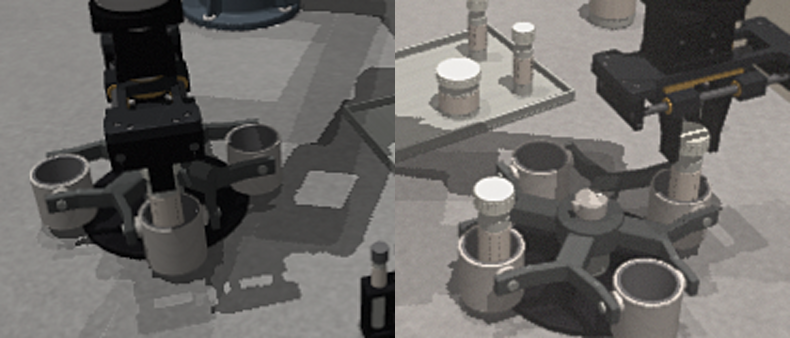

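Request:
send_rows(deltas=[{"tx": 0,"ty": 0,"tz": 0,"rx": 0,"ry": 0,"rz": 0},{"tx": 0,"ty": 0,"tz": 0,"rx": 0,"ry": 0,"rz": 0},{"tx": 0,"ty": 0,"tz": 0,"rx": 0,"ry": 0,"rz": 0},{"tx": 0,"ty": 0,"tz": 0,"rx": 0,"ry": 0,"rz": 0},{"tx": 0,"ty": 0,"tz": 0,"rx": 0,"ry": 0,"rz": 0}], claw=6.5)

```text
time: 16.7
position: [0.6498, -0.1788, 0.0883]
tool_rot: [0.707, 0.707, 0.0, 0.0]
ft_force: [0.1, -0.0, -0.3]
grip_width: 0.0602
```

Request:
send_rows(deltas=[{"tx": 0,"ty": 0,"tz": -1,"rx": 0,"ry": 0,"rz": 0},{"tx": 0,"ty": 0,"tz": -2.5,"rx": 0,"ry": 0,"rz": 0},{"tx": 0,"ty": 0,"tz": -4.5,"rx": 0,"ry": 0,"rz": 0},{"tx": 0,"ty": 0,"tz": -6.5,"rx": 0,"ry": 0,"rz": 0},{"tx": 0,"ty": 0,"tz": -8,"rx": 0,"ry": 0,"rz": 0}])

```text
time: 17.12
position: [0.6505, -0.1791, 0.1707]
tool_rot: [0.707, 0.707, 0.0, 0.001]
ft_force: [0.6, -0.4, 0.3]
grip_width: 0.0649
```

Request:
send_rows(deltas=[{"tx": 3,"ty": -0.2,"tz": -1,"rx": 0,"ry": 0,"rz": 0},{"tx": 6,"ty": -0.5,"tz": -1,"rx": 0,"ry": 0,"rz": 0},{"tx": 9,"ty": -0.8,"tz": -1,"rx": 0,"ry": 0,"rz": 0},{"tx": 12,"ty": -1,"tz": -1,"rx": 0,"ry": 0,"rz": 0},{"tx": 15,"ty": -1.3,"tz": -1,"rx": 0,"ry": 0,"rz": 0}])

```text
time: 17.53
position: [0.6367, -0.0276, 0.1793]
tool_rot: [0.707, 0.707, 0.0, 0.001]
ft_force: [-0.5, -0.0, 0.1]
grip_width: 0.0648
```

Request:
send_rows(deltas=[{"tx": 3,"ty": -0.2,"tz": 0,"rx": 0,"ry": 0,"rz": 0},{"tx": 6,"ty": -0.5,"tz": 0,"rx": 0,"ry": 0,"rz": 0},{"tx": 9,"ty": -0.8,"tz": 0,"rx": 0,"ry": 0,"rz": 0},{"tx": 12,"ty": -1,"tz": 0,"rx": 0,"ry": 0,"rz": 0},{"tx": 15,"ty": -1.3,"tz": 0,"rx": 0,"ry": 0,"rz": 0}])

```text
time: 17.95
position: [0.6235, 0.1227, 0.1792]
tool_rot: [0.707, 0.707, 0.0, 0.0]
ft_force: [0.6, 0.1, 0.6]
grip_width: 0.0646
```

Request:
send_rows(deltas=[{"tx": 2,"ty": -0.2,"tz": 0,"rx": 0,"ry": 0,"rz": 0},{"tx": 2.8,"ty": -0.2,"tz": 0,"rx": 0,"ry": 0,"rz": 0},{"tx": 2.8,"ty": -0.2,"tz": 1.5,"rx": 0,"ry": 0,"rz": 0},{"tx": 2.8,"ty": -0.2,"tz": 4,"rx": 0,"ry": 0,"rz": 0},{"tx": 2.8,"ty": -0.2,"tz": 4,"rx": 0,"ry": 0,"rz": 0}])

```text
time: 18.37
position: [0.6185, 0.1485, 0.1347]
tool_rot: [0.707, 0.708, -0.003, -0.002]
ft_force: [-0.3, -0.0, -0.9]
grip_width: 0.0652
```

```bash
python3 - <<'E'
from h import *
o=robot.get_obs();print(o['time'],o['position'],o['tool_rot'],o['grip_width'])
c=robot.camera('wrist');C=wcloud(c,o);save(c['color'],'w11.png')
for k in ['shortA','shortB','jar']: print(k,topfit(C,*T[k]))
pair('m11.png',(100,320,90,400),(100,320,130,440))
for n in ['scene','side']:
    C=cloud(dict(np.load(n+'L.npz'))); print([topfit(C,p,.138,.018) for p in [(.4394,-.1836),(.6484,-.1774)]])
E
```

```text
18.3667 [0.61846973 0.14845371 0.13473243] [ 0.70667262  0.70753036 -0.00306567 -0.00227868] 0.0651620420253099
shortA [6.028e-01 2.517e-01 1.380e-02 6.032e-01 2.520e-01 1.354e+03]
shortB [6.224e-01 1.490e-01 1.360e-02 6.223e-01 1.494e-01 9.300e+02]
jar [5.336e-01 1.429e-01 2.740e-02 5.340e-01 1.440e-01 2.847e+03]
[array([ 4.418e-01, -1.857e-01,  1.860e-02,  4.442e-01, -1.856e-01,
        1.110e+02]), array([ 6.508e-01, -1.800e-01,  1.840e-02,  6.523e-01, -1.802e-01,
        2.050e+02])]
[array([ 4.391e-01, -1.842e-01,  1.900e-02,  4.388e-01, -1.860e-01,
        2.360e+02]), array([ 6.488e-01, -1.788e-01,  2.040e-02,  6.465e-01, -1.798e-01,
        1.930e+02])]
```

View pics/m11.png

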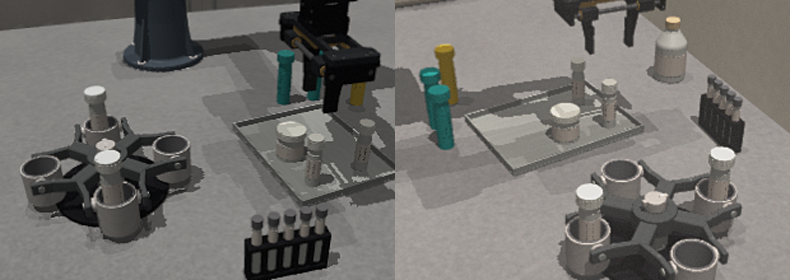

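View pics/w11.png

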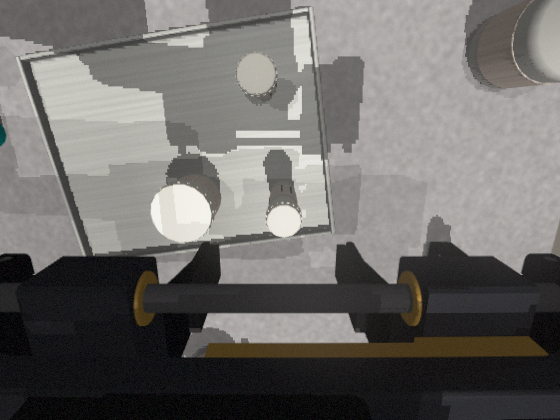

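Both talls stand in opposite buckets. In the wrist picture short B's cap is at (284,221), between the fingers. I descend in two steps.

Request:
send_rows(deltas=[{"tx": 0,"ty": 0,"tz": 1,"rx": 0,"ry": 0,"rz": 0},{"tx": 0,"ty": 0,"tz": 2,"rx": 0,"ry": 0,"rz": 0},{"tx": 0,"ty": 0,"tz": 2,"rx": 0,"ry": 0,"rz": 0},{"tx": 0,"ty": 0,"tz": 2,"rx": 0,"ry": 0,"rz": 0},{"tx": 0,"ty": 0,"tz": 2,"rx": 0,"ry": 0,"rz": 0}])

```text
time: 18.93
position: [0.6214, 0.1491, 0.1181]
tool_rot: [0.707, 0.707, -0.0, -0.0]
ft_force: [-0.2, -0.4, -0.6]
grip_width: 0.0648
```

Aligned at (0.6214, 0.1491) against the cap at (0.622, 0.149). I go down 7.3 cm, close and lift.

Request:
send_rows(deltas=[{"tx": 0,"ty": 0.05,"tz": 1,"rx": 0,"ry": 0,"rz": 0},{"tx": 0,"ty": 0.05,"tz": 3,"rx": 0,"ry": 0,"rz": 0},{"tx": 0,"ty": 0.05,"tz": 5,"rx": 0,"ry": 0,"rz": 0},{"tx": 0,"ty": 0.05,"tz": 6.5,"rx": 0,"ry": 0,"rz": 0},{"tx": 0,"ty": 0.05,"tz": 7.3,"rx": 0,"ry": 0,"rz": 0}])

```text
time: 19.35
position: [0.6205, 0.1491, 0.0427]
tool_rot: [0.707, 0.707, -0.001, -0.001]
ft_force: [-0.5, -0.6, -0.4]
grip_width: 0.0649
```

Request:
send_rows(deltas=[{"tx": 0,"ty": 0,"tz": 0,"rx": 0,"ry": 0,"rz": 0},{"tx": 0,"ty": 0,"tz": 0,"rx": 0,"ry": 0,"rz": 0},{"tx": 0,"ty": 0,"tz": 0,"rx": 0,"ry": 0,"rz": 0},{"tx": 0,"ty": 0,"tz": 0,"rx": 0,"ry": 0,"rz": 0},{"tx": 0,"ty": 0,"tz": 0,"rx": 0,"ry": 0,"rz": 0}], claw=2)

```text
time: 19.77
position: [0.6227, 0.1493, 0.0463]
tool_rot: [0.707, 0.707, 0.001, 0.001]
ft_force: [0.9, 0.2, -0.5]
grip_width: 0.0393
```

Request:
send_rows(deltas=[{"tx": 0,"ty": 0,"tz": 0,"rx": 0,"ry": 0,"rz": 0},{"tx": 0,"ty": 0,"tz": 0,"rx": 0,"ry": 0,"rz": 0},{"tx": 0,"ty": 0,"tz": 0,"rx": 0,"ry": 0,"rz": 0},{"tx": 0,"ty": 0,"tz": 0,"rx": 0,"ry": 0,"rz": 0},{"tx": 0,"ty": 0,"tz": 0,"rx": 0,"ry": 0,"rz": 0}])

```text
time: 20.18
position: [0.6223, 0.1492, 0.0457]
tool_rot: [0.707, 0.707, 0.0, 0.0]
ft_force: [0.2, -0.6, 3.2]
grip_width: 0.0266
```

Request:
send_rows(deltas=[{"tx": 0,"ty": 0,"tz": -0.5,"rx": 0,"ry": 0,"rz": 0},{"tx": 0,"ty": 0,"tz": -2,"rx": 0,"ry": 0,"rz": 0},{"tx": 0,"ty": 0,"tz": -3.5,"rx": 0,"ry": 0,"rz": 0},{"tx": 0,"ty": 0,"tz": -5,"rx": 0,"ry": 0,"rz": 0},{"tx": 0,"ty": 0,"tz": -6,"rx": 0,"ry": 0,"rz": 0}])

```text
time: 20.6
position: [0.6222, 0.1492, 0.1064]
tool_rot: [0.707, 0.707, 0.0, 0.0]
ft_force: [-0.1, -1.2, -0.8]
grip_width: 0.026
```

```bash
python3 - <<'E'
from h import *
o=robot.get_obs();print(o['time'],o['position'],o['tool_rot'],o['ft_force'],o['grip_width'])
pair('m12.png')
E
```

```text
20.6 [0.62218865 0.14923702 0.10638435] [7.06753534e-01 7.07459698e-01 3.50415491e-04 3.09059073e-04] [-0.11085123 -1.20783576 -0.83888453] 0.025963188197509184
```

View pics/m12.png

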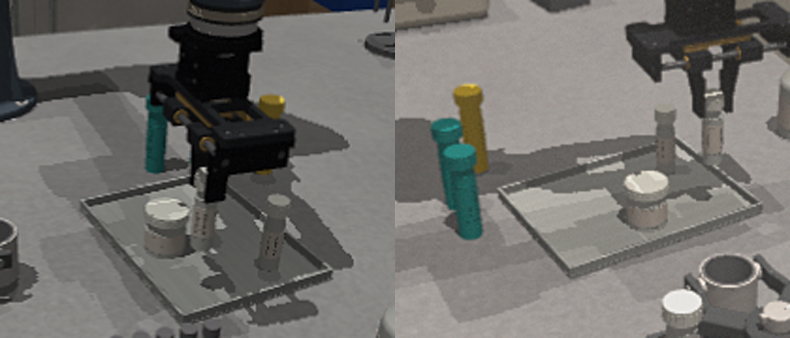

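Short B is held upright. I carry it over to the right bucket (0.546, -0.284), with the foot passing at 0.12 above the hub nut.

Request:
send_rows(deltas=[{"tx": 0,"ty": 0,"tz": -2,"rx": 0,"ry": 0,"rz": 0},{"tx": -1,"ty": -0.2,"tz": -4,"rx": 0,"ry": 0,"rz": 0},{"tx": -3,"ty": -0.5,"tz": -5.5,"rx": 0,"ry": 0,"rz": 0},{"tx": -5.5,"ty": -1,"tz": -5.5,"rx": 0,"ry": 0,"rz": 0},{"tx": -8,"ty": -1.4,"tz": -5.5,"rx": 0,"ry": 0,"rz": 0}])

```text
time: 21.12
position: [0.6078, 0.0689, 0.1605]
tool_rot: [0.706, 0.708, 0.0, 0.0]
ft_force: [0.4, -0.4, -1.1]
grip_width: 0.026
```

Request:
send_rows(deltas=[{"tx": -2.8,"ty": -0.5,"tz": 0,"rx": 0,"ry": 0,"rz": 0},{"tx": -5.6,"ty": -1,"tz": 0,"rx": 0,"ry": 0,"rz": 0},{"tx": -8.4,"ty": -1.5,"tz": 0,"rx": 0,"ry": 0,"rz": 0},{"tx": -11.2,"ty": -2,"tz": 0,"rx": 0,"ry": 0,"rz": 0},{"tx": -14,"ty": -2.5,"tz": 0,"rx": 0,"ry": 0,"rz": 0}])

```text
time: 21.53
position: [0.5819, -0.0719, 0.1591]
tool_rot: [0.707, 0.707, -0.0, -0.001]
ft_force: [-0.1, -0.7, -0.0]
grip_width: 0.0262
```

Request:
send_rows(deltas=[{"tx": -2.8,"ty": -0.5,"tz": 0,"rx": 0,"ry": 0,"rz": 0},{"tx": -5.6,"ty": -1,"tz": 0,"rx": 0,"ry": 0,"rz": 0},{"tx": -8.4,"ty": -1.5,"tz": 0,"rx": 0,"ry": 0,"rz": 0},{"tx": -11.2,"ty": -2,"tz": 0,"rx": 0,"ry": 0,"rz": 0},{"tx": -14,"ty": -2.5,"tz": 0,"rx": 0,"ry": 0,"rz": 0}])

```text
time: 21.95
position: [0.5571, -0.2118, 0.159]
tool_rot: [0.707, 0.707, -0.0, -0.001]
ft_force: [-0.4, 0.4, -0.1]
grip_width: 0.0262
```

Request:
send_rows(deltas=[{"tx": -2.5,"ty": -0.4,"tz": 0,"rx": 0,"ry": 0,"rz": 0},{"tx": -5,"ty": -0.8,"tz": 0,"rx": 0,"ry": 0,"rz": 0},{"tx": -7.3,"ty": -1.2,"tz": 0,"rx": 0,"ry": 0,"rz": 0},{"tx": -7.3,"ty": -1.2,"tz": 0,"rx": 0,"ry": 0,"rz": 0},{"tx": -7.3,"ty": -1.2,"tz": 0,"rx": 0,"ry": 0,"rz": 0}])

```text
time: 22.37
position: [0.5454, -0.2847, 0.159]
tool_rot: [0.708, 0.707, 0.0, -0.001]
ft_force: [-0.4, -0.1, 0.0]
grip_width: 0.0264
```

Request:
send_rows(deltas=[{"tx": 0,"ty": 0,"tz": 0.5,"rx": 0,"ry": 0,"rz": 0},{"tx": 0,"ty": 0,"tz": 1,"rx": 0,"ry": 0,"rz": 0},{"tx": 0,"ty": 0,"tz": 1.5,"rx": 0,"ry": 0,"rz": 0},{"tx": 0,"ty": 0,"tz": 1.5,"rx": 0,"ry": 0,"rz": 0},{"tx": 0,"ty": 0,"tz": 1.5,"rx": 0,"ry": 0,"rz": 0}])

```text
time: 22.78
position: [0.5461, -0.2827, 0.1444]
tool_rot: [0.706, 0.708, -0.0, -0.001]
ft_force: [-0.6, 0.3, -0.0]
grip_width: 0.0266
```

```bash
python3 - <<'E'
from h import *
o=robot.get_obs();print(o['time'],o['position'],o['tool_rot'],o['ft_force'],o['grip_width'])
pair('m13.png',(140,320,70,280),(150,330,230,440))
body(o,.0417,.0125,.074)
E
```

```text
22.7833 [ 0.54610685 -0.28271084  0.14443492] [ 7.06333322e-01  7.07878907e-01 -7.08381268e-05 -8.28432380e-04] [-0.58988574  0.27444418 -0.02872804] 0.026571529312880024
scene 0.005 154 [ 0.547  -0.2838] 0.1078
scene 0.03899999999999999 163 [ 0.5465 -0.2839] 0.142
side 0.005 182 [ 0.5456 -0.2818] 0.1079
side 0.03899999999999999 200 [ 0.5453 -0.2822] 0.1421
```

View pics/m13.png

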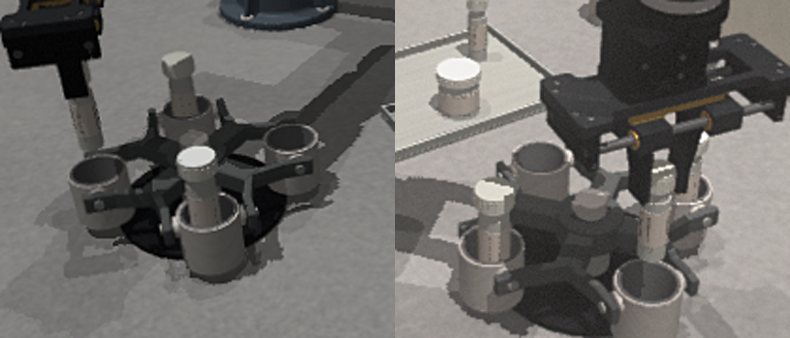

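Request:
send_rows(deltas=[{"tx": -0.15,"ty": 0,"tz": 1,"rx": 0,"ry": 0,"rz": 0},{"tx": -0.15,"ty": 0,"tz": 2.5,"rx": 0,"ry": 0,"rz": 0},{"tx": -0.15,"ty": 0,"tz": 4,"rx": 0,"ry": 0,"rz": 0},{"tx": -0.15,"ty": 0,"tz": 5.5,"rx": 0,"ry": 0,"rz": 0},{"tx": -0.15,"ty": 0,"tz": 6.5,"rx": 0,"ry": 0,"rz": 0}])

```text
time: 23.3
position: [0.5456, -0.285, 0.0784]
tool_rot: [0.707, 0.707, -0.0, -0.001]
ft_force: [0.8, 1.0, -0.7]
grip_width: 0.0262
```

Request:
send_rows(deltas=[{"tx": 0,"ty": 0,"tz": 0.5,"rx": 0,"ry": 0,"rz": 0},{"tx": 0,"ty": 0,"tz": 1,"rx": 0,"ry": 0,"rz": 0},{"tx": 0,"ty": 0,"tz": 1.4,"rx": 0,"ry": 0,"rz": 0},{"tx": 0,"ty": 0,"tz": 1.4,"rx": 0,"ry": 0,"rz": 0},{"tx": 0,"ty": 0,"tz": 1.4,"rx": 0,"ry": 0,"rz": 0}])

```text
time: 23.72
position: [0.5466, -0.2856, 0.0665]
tool_rot: [0.707, 0.707, 0.0, 0.0]
ft_force: [-0.4, -0.0, -0.3]
grip_width: 0.0265
```

Request:
send_rows(deltas=[{"tx": 0,"ty": 0,"tz": 0,"rx": 0,"ry": 0,"rz": 0},{"tx": 0,"ty": 0,"tz": 0,"rx": 0,"ry": 0,"rz": 0},{"tx": 0,"ty": 0,"tz": 0,"rx": 0,"ry": 0,"rz": 0}])

```text
time: 23.97
position: [0.5466, -0.2856, 0.0667]
tool_rot: [0.707, 0.707, 0.0, 0.001]
ft_force: [0.8, 0.7, 0.3]
grip_width: 0.0265
```

```bash
python3 - <<'E'
from h import *
pair('m14.png',(140,320,70,280),(150,330,230,440))
o=robot.get_obs();print(o['time'],o['position'],o['ft_force'],o['grip_width'])
E
```

```text
24.0667 [ 0.54649935 -0.28549113  0.06651905] [-0.55126457  0.72597594 -0.6299598 ] 0.02574065640273048
```

View pics/m14.png

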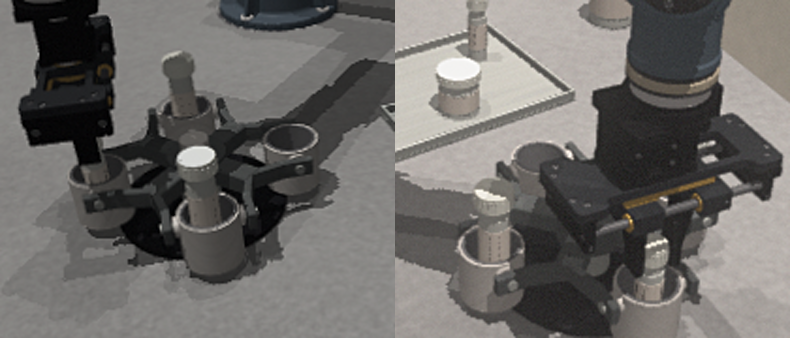

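Request:
send_rows(deltas=[{"tx": 0,"ty": 0,"tz": 0.1,"rx": 0,"ry": 0,"rz": 0},{"tx": 0,"ty": 0,"tz": 0.2,"rx": 0,"ry": 0,"rz": 0},{"tx": 0,"ty": 0,"tz": 0.2,"rx": 0,"ry": 0,"rz": 0}])

```text
time: 24.32
position: [0.5462, -0.2853, 0.0639]
tool_rot: [0.707, 0.707, -0.0, -0.0]
ft_force: [1.4, 1.1, -0.1]
grip_width: 0.026
```

Request:
send_rows(deltas=[{"tx": 0,"ty": 0,"tz": 0,"rx": 0,"ry": 0,"rz": 0},{"tx": 0,"ty": 0,"tz": 0,"rx": 0,"ry": 0,"rz": 0},{"tx": 0,"ty": 0,"tz": 0,"rx": 0,"ry": 0,"rz": 0},{"tx": 0,"ty": 0,"tz": 0,"rx": 0,"ry": 0,"rz": 0},{"tx": 0,"ty": 0,"tz": 0,"rx": 0,"ry": 0,"rz": 0}], claw=6.5)

```text
time: 24.73
position: [0.5464, -0.2854, 0.0642]
tool_rot: [0.707, 0.707, -0.0, 0.0]
ft_force: [0.3, -0.3, -0.7]
grip_width: 0.0519
```

Request:
send_rows(deltas=[{"tx": 0,"ty": 0,"tz": -1,"rx": 0,"ry": 0,"rz": 0},{"tx": 0,"ty": 0,"tz": -2.5,"rx": 0,"ry": 0,"rz": 0},{"tx": 0,"ty": 0,"tz": -5,"rx": 0,"ry": 0,"rz": 0},{"tx": 0,"ty": 0,"tz": -8,"rx": 0,"ry": 0,"rz": 0},{"tx": 0,"ty": 0,"tz": -10.5,"rx": 0,"ry": 0,"rz": 0}])

```text
time: 25.15
position: [0.5465, -0.2855, 0.1714]
tool_rot: [0.707, 0.707, 0.0, 0.001]
ft_force: [1.1, -0.7, 0.9]
grip_width: 0.0646
```

Request:
send_rows(deltas=[{"tx": 3,"ty": 0.3,"tz": -1,"rx": 0,"ry": 0,"rz": 0},{"tx": 6.5,"ty": 0.7,"tz": -1,"rx": 0,"ry": 0,"rz": 0},{"tx": 10,"ty": 1,"tz": -1,"rx": 0,"ry": 0,"rz": 0},{"tx": 13.5,"ty": 1.4,"tz": -1,"rx": 0,"ry": 0,"rz": 0},{"tx": 17,"ty": 1.8,"tz": -1,"rx": 0,"ry": 0,"rz": 0}])

```text
time: 25.57
position: [0.5642, -0.114, 0.1803]
tool_rot: [0.707, 0.707, 0.0, 0.001]
ft_force: [0.4, -1.2, 0.5]
grip_width: 0.0653
```

Request:
send_rows(deltas=[{"tx": 3.5,"ty": 0.3,"tz": 0,"rx": 0,"ry": 0,"rz": 0},{"tx": 7,"ty": 0.7,"tz": 0,"rx": 0,"ry": 0,"rz": 0},{"tx": 10.5,"ty": 1.1,"tz": 0,"rx": 0,"ry": 0,"rz": 0},{"tx": 14,"ty": 1.5,"tz": 0,"rx": 0,"ry": 0,"rz": 0},{"tx": 17.5,"ty": 1.9,"tz": 0,"rx": 0,"ry": 0,"rz": 0}])

```text
time: 25.98
position: [0.583, 0.0614, 0.1802]
tool_rot: [0.707, 0.707, 0.0, 0.0]
ft_force: [-0.2, -0.4, -0.8]
grip_width: 0.0653
```

Request:
send_rows(deltas=[{"tx": 3.5,"ty": 0.3,"tz": 0,"rx": 0,"ry": 0,"rz": 0},{"tx": 7,"ty": 0.7,"tz": 0,"rx": 0,"ry": 0,"rz": 0},{"tx": 10.5,"ty": 1.1,"tz": 0,"rx": 0,"ry": 0,"rz": 0},{"tx": 14,"ty": 1.5,"tz": 0,"rx": 0,"ry": 0,"rz": 0},{"tx": 17,"ty": 1.9,"tz": 0,"rx": 0,"ry": 0,"rz": 0}])

```text
time: 26.4
position: [0.6016, 0.2322, 0.1801]
tool_rot: [0.706, 0.708, 0.0, 0.0]
ft_force: [0.7, -0.5, 0.1]
grip_width: 0.0649
```

Request:
send_rows(deltas=[{"tx": 2.2,"ty": 0,"tz": 0,"rx": 0,"ry": 0,"rz": 0},{"tx": 2.2,"ty": 0,"tz": 1,"rx": 0,"ry": 0,"rz": 0},{"tx": 2.2,"ty": 0,"tz": 3,"rx": 0,"ry": 0,"rz": 0},{"tx": 2.2,"ty": 0,"tz": 4,"rx": 0,"ry": 0,"rz": 0},{"tx": 2.2,"ty": 0,"tz": 4,"rx": 0,"ry": 0,"rz": 0}])

```text
time: 26.82
position: [0.5993, 0.2504, 0.1364]
tool_rot: [0.707, 0.707, -0.003, -0.002]
ft_force: [-0.7, 0.5, -1.4]
grip_width: 0.0652
```

Request:
send_rows(deltas=[{"tx": 0,"ty": 0,"tz": 0,"rx": 0,"ry": 0,"rz": 0},{"tx": 0,"ty": 0,"tz": 0,"rx": 0,"ry": 0,"rz": 0},{"tx": 0,"ty": 0,"tz": 0,"rx": 0,"ry": 0,"rz": 0}])

```text
time: 27.07
position: [0.6027, 0.2512, 0.1403]
tool_rot: [0.707, 0.707, 0.001, 0.001]
ft_force: [-0.1, -0.3, -0.1]
grip_width: 0.0649
```

```bash
python3 - <<'E'
from h import *
o=robot.get_obs();print(o['time'],o['position'],o['tool_rot'],o['grip_width'])
c=robot.camera('wrist');C=wcloud(c,o)
for k in ['shortA','jar']: print(k,topfit(C,*T[k]))
pair('m15.png',(100,320,90,400),(100,320,130,440))
for n in ['scene','side']:
    C=cloud(dict(np.load(n+'L.npz'))); print(topfit(C,(.5462,-.2844),.115,.0135),topfit(C,*T['shortA']))
E
```

```text
27.0667 [0.60269377 0.25123401 0.14027158] [7.07081240e-01 7.07131635e-01 8.28062357e-04 5.34518352e-04] 0.06492506962303472
shortA [6.031e-01 2.523e-01 1.370e-02 6.032e-01 2.525e-01 8.880e+02]
jar [5.401e-01 1.316e-01 2.300e-02 5.423e-01 1.315e-01 5.690e+02]
[ 5.479e-01 -2.863e-01  1.380e-02  5.493e-01 -2.854e-01  9.500e+01] [6.041e-01 2.503e-01 1.460e-02 6.063e-01 2.498e-01 7.400e+01]
[ 5.448e-01 -2.850e-01  1.380e-02  5.442e-01 -2.859e-01  1.580e+02] [6.026e-01 2.497e-01 1.690e-02 6.004e-01 2.504e-01 5.100e+01]
```

View pics/m15.png

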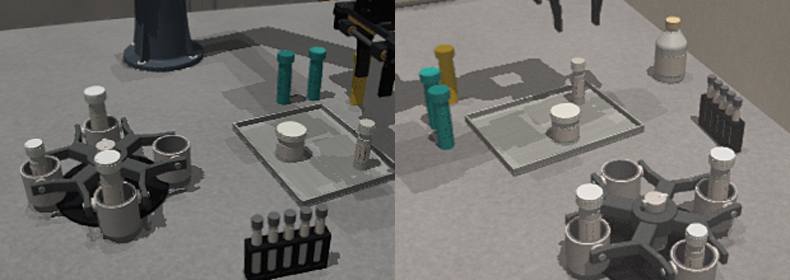

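Three tubes are seated, and short B is in the right bucket with its top at z = 0.115. Short A is aligned to within 1 mm. I go down 9.45 cm, grip and lift.

Request:
send_rows(deltas=[{"tx": 0.05,"ty": 0,"tz": 1,"rx": 0,"ry": 0,"rz": 0},{"tx": 0.05,"ty": 0,"tz": 3,"rx": 0,"ry": 0,"rz": 0},{"tx": 0.05,"ty": 0,"tz": 5,"rx": 0,"ry": 0,"rz": 0},{"tx": 0.05,"ty": 0,"tz": 7,"rx": 0,"ry": 0,"rz": 0},{"tx": 0.05,"ty": 0,"tz": 8.5,"rx": 0,"ry": 0,"rz": 0}])

```text
time: 27.63
position: [0.6007, 0.252, 0.052]
tool_rot: [0.707, 0.707, -0.001, -0.001]
ft_force: [0.2, -0.6, 0.2]
grip_width: 0.0649
```

Request:
send_rows(deltas=[{"tx": 0,"ty": 0,"tz": 0.5,"rx": 0,"ry": 0,"rz": 0},{"tx": 0,"ty": 0,"tz": 0.9,"rx": 0,"ry": 0,"rz": 0},{"tx": 0,"ty": 0,"tz": 0.9,"rx": 0,"ry": 0,"rz": 0},{"tx": 0,"ty": 0,"tz": 0.9,"rx": 0,"ry": 0,"rz": 0}])

```text
time: 27.97
position: [0.6024, 0.2524, 0.0457]
tool_rot: [0.707, 0.707, 0.001, 0.0]
ft_force: [0.1, 0.6, 0.7]
grip_width: 0.0651
```

Request:
send_rows(deltas=[{"tx": 0,"ty": 0,"tz": 0,"rx": 0,"ry": 0,"rz": 0},{"tx": 0,"ty": 0,"tz": 0,"rx": 0,"ry": 0,"rz": 0},{"tx": 0,"ty": 0,"tz": 0,"rx": 0,"ry": 0,"rz": 0},{"tx": 0,"ty": 0,"tz": 0,"rx": 0,"ry": 0,"rz": 0},{"tx": 0,"ty": 0,"tz": 0,"rx": 0,"ry": 0,"rz": 0}], claw=2)

```text
time: 28.38
position: [0.602, 0.2522, 0.0455]
tool_rot: [0.707, 0.707, 0.0, 0.0]
ft_force: [-0.3, -1.4, 0.3]
grip_width: 0.0395
```

Request:
send_rows(deltas=[{"tx": 0,"ty": 0,"tz": 0,"rx": 0,"ry": 0,"rz": 0},{"tx": 0,"ty": 0,"tz": 0,"rx": 0,"ry": 0,"rz": 0},{"tx": 0,"ty": 0,"tz": 0,"rx": 0,"ry": 0,"rz": 0},{"tx": 0,"ty": 0,"tz": 0,"rx": 0,"ry": 0,"rz": 0},{"tx": 0,"ty": 0,"tz": 0,"rx": 0,"ry": 0,"rz": 0}])

```text
time: 28.8
position: [0.6018, 0.2522, 0.0452]
tool_rot: [0.707, 0.707, 0.0, 0.0]
ft_force: [-0.9, 0.1, 1.5]
grip_width: 0.0265
```

Request:
send_rows(deltas=[{"tx": 0,"ty": 0,"tz": -0.5,"rx": 0,"ry": 0,"rz": 0},{"tx": 0,"ty": 0,"tz": -2,"rx": 0,"ry": 0,"rz": 0},{"tx": 0,"ty": 0,"tz": -3.5,"rx": 0,"ry": 0,"rz": 0},{"tx": 0,"ty": 0,"tz": -5,"rx": 0,"ry": 0,"rz": 0},{"tx": 0,"ty": 0,"tz": -6,"rx": 0,"ry": 0,"rz": 0}])

```text
time: 29.22
position: [0.6024, 0.2524, 0.1068]
tool_rot: [0.707, 0.707, 0.001, 0.0]
ft_force: [0.2, 0.7, -1.1]
grip_width: 0.0263
```

```bash
python3 - <<'E'
from h import *
o=robot.get_obs();print(o['time'],o['position'],o['tool_rot'],o['ft_force'],o['grip_width'])
pair('m16.png')
E
```

```text
29.2167 [0.60239238 0.25236459 0.10677802] [7.06738615e-01 7.07474203e-01 7.58117977e-04 4.55324622e-04] [ 0.19672819  0.67719721 -1.10382863] 0.02633555261896412
```

View pics/m16.png

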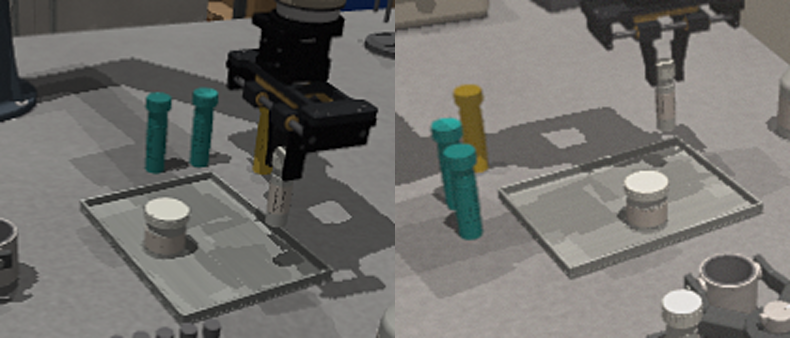

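Request:
send_rows(deltas=[{"tx": 0,"ty": 0,"tz": -1.5,"rx": 0,"ry": 0,"rz": 0},{"tx": -1,"ty": -0.2,"tz": -3,"rx": 0,"ry": 0,"rz": 0},{"tx": -3,"ty": -0.5,"tz": -4.5,"rx": 0,"ry": 0,"rz": 0},{"tx": -5.5,"ty": -1,"tz": -5,"rx": 0,"ry": 0,"rz": 0},{"tx": -8,"ty": -1.5,"tz": -5,"rx": 0,"ry": 0,"rz": 0}])

```text
time: 29.73
position: [0.5873, 0.1719, 0.156]
tool_rot: [0.706, 0.708, 0.001, 0.001]
ft_force: [-0.5, -0.5, 0.4]
grip_width: 0.0264
```

Request:
send_rows(deltas=[{"tx": -2.8,"ty": -0.5,"tz": 0,"rx": 0,"ry": 0,"rz": 0},{"tx": -5.6,"ty": -1,"tz": 0,"rx": 0,"ry": 0,"rz": 0},{"tx": -8.4,"ty": -1.5,"tz": 0,"rx": 0,"ry": 0,"rz": 0},{"tx": -11.2,"ty": -2,"tz": 0,"rx": 0,"ry": 0,"rz": 0},{"tx": -14,"ty": -2.6,"tz": 0,"rx": 0,"ry": 0,"rz": 0}])

```text
time: 30.15
position: [0.5601, 0.0309, 0.1543]
tool_rot: [0.707, 0.708, -0.0, -0.001]
ft_force: [-0.7, 0.3, -0.5]
grip_width: 0.0262
```

Request:
send_rows(deltas=[{"tx": -2.8,"ty": -0.5,"tz": 0,"rx": 0,"ry": 0,"rz": 0},{"tx": -5.6,"ty": -1,"tz": 0,"rx": 0,"ry": 0,"rz": 0},{"tx": -8.2,"ty": -1.5,"tz": 0,"rx": 0,"ry": 0,"rz": 0},{"tx": -9.8,"ty": -1.7,"tz": 0,"rx": 0,"ry": 0,"rz": 0},{"tx": -10.7,"ty": -1.8,"tz": 0,"rx": 0,"ry": 0,"rz": 0}])

```text
time: 30.57
position: [0.5423, -0.0769, 0.1544]
tool_rot: [0.708, 0.707, -0.0, -0.001]
ft_force: [0.2, 0.0, -0.3]
grip_width: 0.0262
```

Request:
send_rows(deltas=[{"tx": 0,"ty": 0,"tz": 0.5,"rx": 0,"ry": 0,"rz": 0},{"tx": 0,"ty": 0,"tz": 1,"rx": 0,"ry": 0,"rz": 0},{"tx": 0,"ty": 0,"tz": 1.2,"rx": 0,"ry": 0,"rz": 0},{"tx": 0,"ty": 0,"tz": 1.2,"rx": 0,"ry": 0,"rz": 0},{"tx": 0,"ty": 0,"tz": 1.2,"rx": 0,"ry": 0,"rz": 0}])

```text
time: 30.98
position: [0.5429, -0.0736, 0.1427]
tool_rot: [0.706, 0.708, -0.0, -0.001]
ft_force: [-0.3, 0.0, -0.8]
grip_width: 0.0265
```

```bash
python3 - <<'E'
from h import *
o=robot.get_obs();print(o['time'],o['position'],o['tool_rot'],o['ft_force'],o['grip_width'])
pair('m17.png',(120,300,90,300),(120,300,230,440))
body(o,.0412,.0125,.074)
E
```

```text
30.9833 [ 0.54288535 -0.07362521  0.1426701 ] [ 7.06162557e-01  7.08049517e-01 -1.69277831e-04 -5.43917876e-04] [-0.29495389  0.00972164 -0.78965931] 0.02650004437879828
scene 0.005 126 [ 0.5446 -0.0738] 0.1065
scene 0.03899999999999999 137 [ 0.5443 -0.0741] 0.1408
side 0.005 137 [ 0.5433 -0.0729] 0.1066
side 0.03899999999999999 158 [ 0.5426 -0.0727] 0.1406
```

View pics/m17.png

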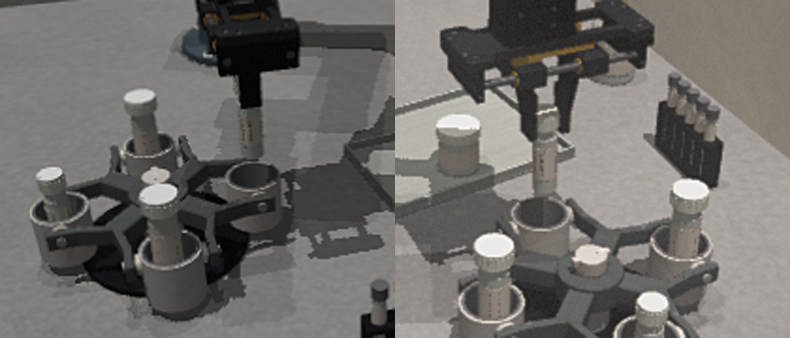

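Request:
send_rows(deltas=[{"tx": -0.2,"ty": -0.15,"tz": 1,"rx": 0,"ry": 0,"rz": 0},{"tx": -0.2,"ty": -0.15,"tz": 2.5,"rx": 0,"ry": 0,"rz": 0},{"tx": -0.2,"ty": -0.15,"tz": 4,"rx": 0,"ry": 0,"rz": 0},{"tx": -0.2,"ty": -0.15,"tz": 5.5,"rx": 0,"ry": 0,"rz": 0},{"tx": -0.2,"ty": -0.15,"tz": 6.5,"rx": 0,"ry": 0,"rz": 0}])

```text
time: 31.5
position: [0.5407, -0.0766, 0.0765]
tool_rot: [0.707, 0.708, -0.0, -0.001]
ft_force: [-0.4, -1.0, -0.1]
grip_width: 0.0264
```

Request:
send_rows(deltas=[{"tx": 0,"ty": 0,"tz": 0.5,"rx": 0,"ry": 0,"rz": 0},{"tx": 0,"ty": 0,"tz": 1,"rx": 0,"ry": 0,"rz": 0},{"tx": 0,"ty": 0,"tz": 1.4,"rx": 0,"ry": 0,"rz": 0},{"tx": 0,"ty": 0,"tz": 1.4,"rx": 0,"ry": 0,"rz": 0},{"tx": 0,"ty": 0,"tz": 1.4,"rx": 0,"ry": 0,"rz": 0}])

```text
time: 31.92
position: [0.5419, -0.077, 0.0644]
tool_rot: [0.707, 0.707, 0.0, 0.0]
ft_force: [1.0, -0.3, 0.9]
grip_width: 0.0265
```

```bash
python3 - <<'E'
from h import *
pair('m18.png',(120,300,90,300),(120,300,230,440))
o=robot.get_obs();print(o['time'],o['position'],o['ft_force'],o['grip_width'])
E
```

```text
32.0167 [ 0.54208809 -0.07703019  0.06470813] [ 0.59157097  0.23402178 -0.13431118] 0.026482079042876028
```

View pics/m18.png

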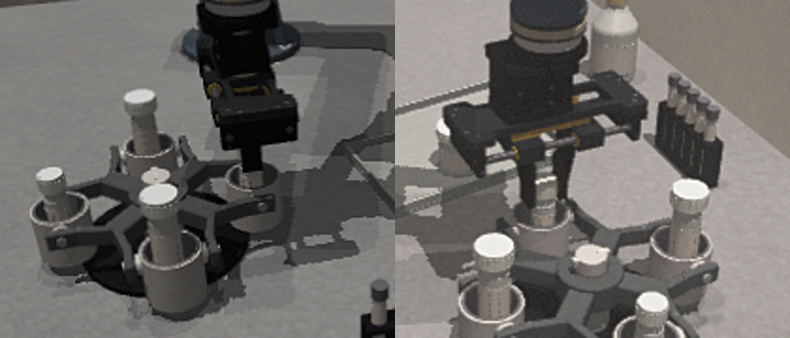

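Short A is in the left bucket, about 1.5 mm above the floor. I lower it slightly, release, rise and move clear.

Request:
send_rows(deltas=[{"tx": 0,"ty": 0,"tz": 0.1,"rx": 0,"ry": 0,"rz": 0},{"tx": 0,"ty": 0,"tz": 0.12,"rx": 0,"ry": 0,"rz": 0},{"tx": 0,"ty": 0,"tz": 0.12,"rx": 0,"ry": 0,"rz": 0}])

```text
time: 32.27
position: [0.5418, -0.077, 0.0632]
tool_rot: [0.707, 0.707, 0.0, 0.0]
ft_force: [0.7, 0.3, 0.1]
grip_width: 0.0265
```

Request:
send_rows(deltas=[{"tx": 0,"ty": 0,"tz": 0,"rx": 0,"ry": 0,"rz": 0},{"tx": 0,"ty": 0,"tz": 0,"rx": 0,"ry": 0,"rz": 0},{"tx": 0,"ty": 0,"tz": 0,"rx": 0,"ry": 0,"rz": 0},{"tx": 0,"ty": 0,"tz": 0,"rx": 0,"ry": 0,"rz": 0},{"tx": 0,"ty": 0,"tz": 0,"rx": 0,"ry": 0,"rz": 0}], claw=6.5)

```text
time: 32.68
position: [0.5416, -0.0769, 0.063]
tool_rot: [0.707, 0.707, 0.0, 0.0]
ft_force: [-0.2, -0.2, -0.2]
grip_width: 0.0513
```

Request:
send_rows(deltas=[{"tx": 0,"ty": 0,"tz": -1,"rx": 0,"ry": 0,"rz": 0},{"tx": 0,"ty": 0,"tz": -2.5,"rx": 0,"ry": 0,"rz": 0},{"tx": 0,"ty": 0,"tz": -5,"rx": 0,"ry": 0,"rz": 0},{"tx": 0,"ty": 0,"tz": -8,"rx": 0,"ry": 0,"rz": 0},{"tx": 0,"ty": 0,"tz": -11,"rx": 0,"ry": 0,"rz": 0}])

```text
time: 33.1
position: [0.541, -0.0767, 0.1744]
tool_rot: [0.707, 0.707, -0.0, -0.001]
ft_force: [1.2, 0.4, -0.7]
grip_width: 0.0648
```

Request:
send_rows(deltas=[{"tx": 2,"ty": 0,"tz": -2,"rx": 0,"ry": 0,"rz": 0},{"tx": 5,"ty": 0,"tz": -2,"rx": 0,"ry": 0,"rz": 0},{"tx": 8,"ty": 0,"tz": -2,"rx": 0,"ry": 0,"rz": 0},{"tx": 11,"ty": 0,"tz": -2,"rx": 0,"ry": 0,"rz": 0},{"tx": 14,"ty": 0,"tz": -2,"rx": 0,"ry": 0,"rz": 0}])

```text
time: 33.52
position: [0.5413, 0.0643, 0.1941]
tool_rot: [0.707, 0.707, 0.0, 0.0]
ft_force: [0.9, 0.8, 0.5]
grip_width: 0.0651
```

Request:
send_rows(deltas=[{"tx": 1,"ty": 0,"tz": 0,"rx": 0,"ry": 0,"rz": 0},{"tx": 1,"ty": 0,"tz": 0,"rx": 0,"ry": 0,"rz": 0},{"tx": 1,"ty": 0,"tz": 0,"rx": 0,"ry": 0,"rz": 0},{"tx": 1,"ty": 0,"tz": 0,"rx": 0,"ry": 0,"rz": 0},{"tx": 1,"ty": 0,"tz": 0,"rx": 0,"ry": 0,"rz": 0}])

```text
time: 33.93
position: [0.5417, 0.0717, 0.193]
tool_rot: [0.707, 0.707, -0.0, 0.0]
ft_force: [-0.5, 0.1, -0.1]
grip_width: 0.0646
```

```bash
python3 - <<'E'
from h import *
pair('m19.png',(100,320,90,400),(100,320,130,440))
o=robot.get_obs();print(o['time'],o['position'],o['joint_velocities'].round(3),o['grip_width'])
B={'scene':[(.6509,-.1774),(.5445,-.0749),(.4415,-.1836),(.549,-.2845)],'side':[(.646,-.1774),(.5398,-.0757),(.4372,-.1837),(.5433,-.2843)]}
for n in ['scene','side']:
    C=cloud(dict(np.load(n+'L.npz')))
    for i,b in enumerate(B[n]):
        z,r=((.138,.018),(.115,.0135))[i%2]
        P=C.reshape(-1,3);q=P[(np.hypot(P[:,0]-b[0],P[:,1]-b[1])<.03)&(P[:,2]>z-.01)]
        # cap axis vs body axis
        def fit(z0,z1,rr):
            s=P[(np.hypot(P[:,0]-b[0],P[:,1]-b[1])<.028)&(P[:,2]>z0)&(P[:,2]<z1)]
            return least_squares(lambda p:np.hypot(s[:,0]-p[0],s[:,1]-p[1])-rr,b,loss='soft_l1',f_scale=.001).x
        cb=fit(z-.015,z-.004,r); bb=fit(.078,z-.024,(.0145,.0125)[i%2])
        print(n,i,'top',np.percentile(q[:,2],90).round(4),'cap-bucket mm',((cb-b)*1000).round(1),'body-bucket',((bb-b)*1000).round(1))
    print('jar',topfit(C,*T['jar']))
E
```

```text
34.0333 [0.54162007 0.07180073 0.19289887] [0.004 0.    0.002 0.    0.    0.001] 0.06460051829953174
scene 0 top 0.1386 cap-bucket mm [-0.8 -2.8] body-bucket [-1.1 -2.9]
scene 1 top 0.1154 cap-bucket mm [-0.6 -2.1] body-bucket [-1.3 -2.2]
scene 2 top 0.1392 cap-bucket mm [-0.6 -2.3] body-bucket [-1.1 -2.2]
scene 3 top 0.1154 cap-bucket mm [-1.3 -1.6] body-bucket [-2.7 -2.3]
jar [5.354e-01 1.401e-01 2.810e-02 5.371e-01 1.413e-01 2.340e+02]
side 0 top 0.1392 cap-bucket mm [ 2.  -0.2] body-bucket [ 2.1 -0.3]
side 1 top 0.1164 cap-bucket mm [ 1.9 -0.4] body-bucket [2.8 0.8]
side 2 top 0.1392 cap-bucket mm [ 2.3 -0.3] body-bucket [2.4 0.1]
side 3 top 0.1163 cap-bucket mm [ 2.  -0.2] body-bucket [2.9 0.7]
jar [5.309e-01 1.416e-01 2.930e-02 5.311e-01 1.413e-01 2.410e+02]
```

View pics/m19.png

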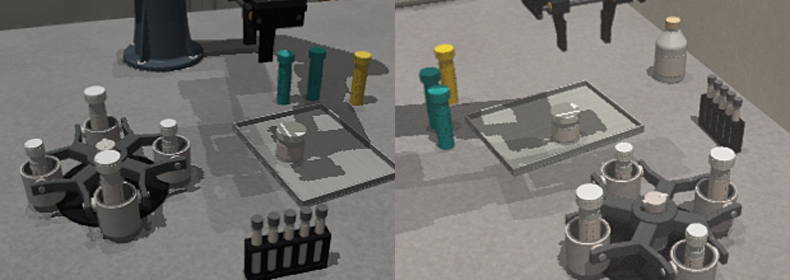

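All four tubes stand in their buckets, at correct height and within 3 mm of centre. The jar and rack are unmoved and the gripper is clear, so I hand in.

```bash
python3 -c "
from rig import robot
print(robot.hand_in())"
```

```text
the job is handed in; nothing more can be done
None
```

I loaded the rotor and handed the job in at about 34 s of the 112 s limit. The two tall tubes are in the near and far buckets, and the two short tubes are in the left and right buckets. The hand-in reports no verdict, so what follows rests on my own last pictures.

**Tubes:** In both fixed cameras all four stand upright. The cap tops are at 0.139 m (tall) and 0.115–0.116 m (short), which means the feet are on the bucket floors. Each axis is within about 3 mm of its bucket's centre.

**Jar, rack and gripper:** The jar is within about 2 mm of where it started, about the measuring error. I checked the rack only by eye, and it looks unmoved. The gripper was open and clear of everything at the end.

**Disagreements:**
- **Finger length:** All three cameras put the real fingertips 26 mm behind the reported TCP, contrary to the interface text. I commanded every grip and placing that much lower, and all four grips held.
- **Camera offset:** The two fixed cameras differ from each other by 4–5 mm in x. I averaged them and judged each tube against its bucket within the same picture.

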